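# Charge the parts tumbler's hopper with ceramic pebbles and let them drop

### The arm

A 6-joint arm with a two-finger parallel gripper is mounted at the origin on the work surface. World frame = base frame: x ahead of the robot, y to its left, z up, the work surface at z = 0. Lengths are in m, angles in rad, forces in N, time in s.
With the tool pointing down it reaches from about 0.25 to 0.775 m from the base axis. Payload 4 kg.
Tool frame: the origin (TCP) lies on the centre line of the jaws, within the pads' length; the fingertips stand robot.tips_ahead ahead of it and the grasp point (between the pads) lies 8 mm behind it (robot.tips_ahead is the distance from the TCP to the fingertips, in m); z points along the fingers, y is the line along which they close (so a half turn about z gives the same grasp; the last joint's range is limited). The gripper opens to 94 mm and grips with 3 to 60 N. Pads are 16 mm wide; open, the fingers measure 119 mm over their backs; the gripper's body (75 mm by 177 mm) begins 78 mm behind the grasp point.
Start: joints at [-1.407, 0.087, 1.371, -0, 1.684, -0.103], TCP at [0.145, -0.531, 0.217] pointing down, gripper open.
Joint ranges: [-3.1, 3.1], [-0.76, 2.03], [0.27, 2.55], [-1.08, 4.22], [0.17, 2.65], [-2.57, 2.57]. Speed limits (rad/s): [2.79, 2.79, 3.14, 3.14, 3.14, 3.14].

### API

Orientations are given as [roll, pitch, yaw] about the fixed x, y, z axes, in that order (R = Rz(yaw) Ry(pitch) Rx(roll)).
In Python, from bench import robot, snapshot, close_job, spotter gives the robot as it stands. The module is installed in compiled form; this text tells all that it offers.
- The arm moves only by the tool servo_tool, never from a script. Its argument "commands" is one flat list of numbers, 7 for each row, row after row: the shift along the tool's x, y, z in m, then the turn, a rotation vector about the tool's x, y, z in degrees, then the finger opening in m, from 0 to 0.094. In form: [x, y, z, ax, ay, az, grip, x, y, z, ax, ay, az, grip, ...]. A call has 1 to 10 rows; each row is the pose to reach, as a shift and turn from the pose commanded when the call began, along the tool's axes at that moment; what a row does not reach only later rows make up. A row lasts 1/8 s, in which the tool goes at most 62.5 mm and 10.7 degrees, less where a joint would pass 70% of its speed; a pose out of reach is approached as far as the arm can. A call with a gripper value outside its range is refused whole. The fingers move at their own pace and stop on an object; the grip force is fixed at half the most. Time passes only in rows, so rows that repeat a pose let the fingers close. It gives the time, the measured TCP pose, the force, the opening and the grip force at its end, in the units of the state.
- robot.get_obs(): the state, without advancing time (a new reading comes with each control period).
- snapshot(name): name is "scene" or "top"; returns a dict with "img" (400x640x3 uint8, blue, green, red), "camera_matrix" (3x3 intrinsics, pixels), "extrinsics" (4x4, takes a point from camera to world coordinates). Camera axes: x right, y down, z forward; pixel columns grow to the right and rows downward; lengths in m; the calibration is good to about 2 mm. A picture is of the moment at which its call begins. There is no depth.
- close_job(): hands the job in; it is judged then, once.
Trained networks look in a picture, given as the dict that the camera call returned (one of the last four; its "shot" number tells which), for a name from the list of things; names that differ only in an ending like _2 or _b are one class to them, and where a whole thing is asked for, a point or a joint stands for the part that bears it (a point fixed in the world has none). Each returns a list of dicts, best first, with "conf" (0 to 1); they miss things now and then, are a little off and sometimes report something else, mostly with a low value. They report only what shows in the picture. A call takes as long as a camera call.
- spotter.trace(name, picture): "region" (400x640 bool, what is visible of it) and "box" ([left, top, width, height] in pixels, round what is visible of it).
The state is a dict: "time": time; "joint_positions": joint angles; "qvel": joint speeds; "joint_torque": joint torques, N m; "tool_pos": TCP position; "ee_rot": TCP orientation; "wrist_force": force on the tool from outside, world axes, zero at the start; "wrist_torque": the same for the moment, N m; "width": finger opening in m; "finger_force": force on a finger pad.
Only numpy, scipy, OpenCV 4.12 (cv2) and the standard library are available. Lean on these libraries where they do the work, as an engineer would, in place of code of your own. Each camera call takes 0.05 s, during which the arm holds its last target. There are 200 camera calls.

### The job

Get the tumbling pebbles ready for the model parts: use the scoop to move every pebble out of both bays of the white tub into the hopper, keeping your fingers off the pebbles that lie in the tub (any that you spill elsewhere may be picked up by hand). When all of them are in the hopper with its gate still shut, pull the sprung gate by its black tab out to its stop so that they drop into the catch bin below, and let the gate go fully home again. Finish with the scoop lying flat in its black tray, and leave the model parts, tape and putty around where they are.

Things in the scene. Friction and masses are not known exactly. Their poses are not given: they have to be found in the camera images.
- tub: white tub fixed to the bench, 280 x 199 mm, 45 high, floor 5 mm, walls 5 mm. A wall along its x axis makes two bays, each 270 mm long (x), 92 wide (y), 40 deep, centre lines at y = +48.5 and -48.5 mm. Origin: centre of its underside. Pebbles start towards the +x ends of the bays; the other ends are free for setting the scoop down.
- scoop: aluminium scoop, 120 g: floor 100 mm long (x), 76 wide (y), 2 thick, bevelled at the open +x end (lip), side walls 31 high along its rear 62 mm, back wall 40. Behind the back wall an upright black handle 14 thick (x), 30 wide (y), centred at x = -57, top 125 mm above the underside. Origin: floor centre, underside, z up.
- scoop_grip (a point): where to take the scoop: the middle of its handle, 105 mm above its underside, 20 mm below the handle's top.
- scoop_lip (a point): the middle of the scoop's front edge, 50 mm ahead of its origin, at its underside.
- rest: black shallow tray fixed to the bench, the scoop's place: 150 x 114 mm outside, 140 x 104 mm inside, floor 5 mm thick, rim 12 mm above the bench. Origin: centre of its underside; long along x.
- hopper: hopper fixed to the bench: square chute 84 x 84 mm inside, bottom closed by a sliding gate (top face 82 mm up), above it a funnel flared at 45 degrees to a mouth about 160 x 160 mm, rim 170 mm up. Under the gate a fixed clear catch bin, 116 x 116 mm inside, 60 high, floor 4 mm. Origin: centre of the underside; the gate pulls out along -x.
- mouth (a point): centre of the funnel's mouth, 170 mm above the bench; axes as the hopper's.
- gate (a joint): how far the gate is pulled out, in m: 0 shut, 0.09 at its stop. A spring pulls it shut (3 N when shut, 8.5 N at the stop); it goes back by itself when released.
- gate_tab (a point): grip point of the gate's upright black tab, which moves with the gate along the hopper's -x: 14 mm thick (hopper x), 30 mm wide (y), its top 155 mm above the bench; this point is 135 mm above the bench, 165 mm from the hopper's centre when shut.
- m1: grey glazed ceramic tumbling pebble, a smooth lens 32 mm across and 22 mm thick, 25 g, slippery: it slides off a scoop tipped 40 degrees lip down, and stays in one tipped 10 to 20 degrees lip up. Origin: its centre. May be absent.
- m2: grey glazed ceramic tumbling pebble, a smooth lens 32 mm across and 22 mm thick, 25 g, slippery: it slides off a scoop tipped 40 degrees lip down, and stays in one tipped 10 to 20 degrees lip up. Origin: its centre. May be absent.
- m3: grey glazed ceramic tumbling pebble, a smooth lens 32 mm across and 22 mm thick, 25 g, slippery: it slides off a scoop tipped 40 degrees lip down, and stays in one tipped 10 to 20 degrees lip up. Origin: its centre. May be absent.
- m4: grey glazed ceramic tumbling pebble, a smooth lens 32 mm across and 22 mm thick, 25 g, slippery: it slides off a scoop tipped 40 degrees lip down, and stays in one tipped 10 to 20 degrees lip up. Origin: its centre. May be absent.
- m5: grey glazed ceramic tumbling pebble, a smooth lens 32 mm across and 22 mm thick, 25 g, slippery: it slides off a scoop tipped 40 degrees lip down, and stays in one tipped 10 to 20 degrees lip up. Origin: its centre. May be absent.
- m6: grey glazed ceramic tumbling pebble, a smooth lens 32 mm across and 22 mm thick, 25 g, slippery: it slides off a scoop tipped 40 degrees lip down, and stays in one tipped 10 to 20 degrees lip up. Origin: its centre. May be absent.
- m7: grey glazed ceramic tumbling pebble, a smooth lens 32 mm across and 22 mm thick, 25 g, slippery: it slides off a scoop tipped 40 degrees lip down, and stays in one tipped 10 to 20 degrees lip up. Origin: its centre. May be absent.
- m8: grey glazed ceramic tumbling pebble, a smooth lens 32 mm across and 22 mm thick, 25 g, slippery: it slides off a scoop tipped 40 degrees lip down, and stays in one tipped 10 to 20 degrees lip up. Origin: its centre. May be absent.
- nacelle1: model engine nacelle with blue tape, 150 mm long, 50 mm high, loose. Not part of the job. Origin: centre of its underside.
- nacelle2: the other nacelle, the same. Not part of the job. Origin: centre of its underside.
- cockpit: model cockpit floor, 110 x 50 mm, 45 mm high, loose. Not part of the job. Origin: centre of its underside.
- strut: model undercarriage strut on a 90 x 40 mm base, 80 mm high, loose. Not part of the job. Origin: centre of its underside.
- tape_roll: roll of blue masking tape, 90 mm across, 25 mm high, loose. Not part of the job. Origin: centre of its underside.
- putty: jar of putty, 56 mm across, 70 mm high, loose. Not part of the job. Origin: centre of its underside.

How it is judged:
On the way, in this order (a step that is already met when the one before it is completed fails the run):
1. the scoop, lifted clear of the tub, carries at least one pebble (((x of m1 in the frame of scoop between -0.05 and 0.055 m and y of m1 in the frame of scoop between -0.04 and 0.04 m and z of m1 in the frame of scoop between 0 and 0.06 m) or (x of m2 in the frame of scoop between -0.05 and 0.055 m and y of m2 in the frame of scoop between -0.04 and 0.04 m and z of m2 in the frame of scoop between 0 and 0.06 m) or (x of m3 in the frame of scoop between -0.05 and 0.055 m and y of m3 in the frame of scoop between -0.04 and 0.04 m and z of m3 in the frame of scoop between 0 and 0.06 m) or (x of m4 in the frame of scoop between -0.05 and 0.055 m and y of m4 in the frame of scoop between -0.04 and 0.04 m and z of m4 in the frame of scoop between 0 and 0.06 m) or (x of m5 in the frame of scoop between -0.05 and 0.055 m and y of m5 in the frame of scoop between -0.04 and 0.04 m and z of m5 in the frame of scoop between 0 and 0.06 m) or (x of m6 in the frame of scoop between -0.05 and 0.055 m and y of m6 in the frame of scoop between -0.04 and 0.04 m and z of m6 in the frame of scoop between 0 and 0.06 m) or (x of m7 in the frame of scoop between -0.05 and 0.055 m and y of m7 in the frame of scoop between -0.04 and 0.04 m and z of m7 in the frame of scoop between 0 and 0.06 m) or (x of m8 in the frame of scoop between -0.05 and 0.055 m and y of m8 in the frame of scoop between -0.04 and 0.04 m and z of m8 in the frame of scoop between 0 and 0.06 m)) and height (world z) of scoop above 0.06 m), for 0.2 s.
2. every pebble is in the hopper and the gate is shut (x of m1 in the frame of hopper between -0.09 and 0.09 m and y of m1 in the frame of hopper between -0.09 and 0.09 m and z of m1 in the frame of hopper between 0.08 and 0.185 m and x of m2 in the frame of hopper between -0.09 and 0.09 m and y of m2 in the frame of hopper between -0.09 and 0.09 m and z of m2 in the frame of hopper between 0.08 and 0.185 m and x of m3 in the frame of hopper between -0.09 and 0.09 m and y of m3 in the frame of hopper between -0.09 and 0.09 m and z of m3 in the frame of hopper between 0.08 and 0.185 m and x of m4 in the frame of hopper between -0.09 and 0.09 m and y of m4 in the frame of hopper between -0.09 and 0.09 m and z of m4 in the frame of hopper between 0.08 and 0.185 m and x of m5 in the frame of hopper between -0.09 and 0.09 m and y of m5 in the frame of hopper between -0.09 and 0.09 m and z of m5 in the frame of hopper between 0.08 and 0.185 m and x of m6 in the frame of hopper between -0.09 and 0.09 m and y of m6 in the frame of hopper between -0.09 and 0.09 m and z of m6 in the frame of hopper between 0.08 and 0.185 m and x of m7 in the frame of hopper between -0.09 and 0.09 m and y of m7 in the frame of hopper between -0.09 and 0.09 m and z of m7 in the frame of hopper between 0.08 and 0.185 m and x of m8 in the frame of hopper between -0.09 and 0.09 m and y of m8 in the frame of hopper between -0.09 and 0.09 m and z of m8 in the frame of hopper between 0.08 and 0.185 m and value of joint gate below 0.01 m), for 0.2 s.
3. the gate is pulled out to its stop (value of joint gate above 0.084 m), for 0.1 s.
At the end, for the whole second after the job is handed in: every pebble lies in the catch bin under the gate; the gate is shut (within 6 mm); the scoop stands flat inside its tray (origin within 45 mm of the tray's centre, tilted under 0.08 rad, on the tray's floor) and at rest (x of m1 in the frame of hopper between -0.06 and 0.06 m and y of m1 in the frame of hopper between -0.06 and 0.06 m and z of m1 in the frame of hopper between 0 and 0.072 m and x of m2 in the frame of hopper between -0.06 and 0.06 m and y of m2 in the frame of hopper between -0.06 and 0.06 m and z of m2 in the frame of hopper between 0 and 0.072 m and x of m3 in the frame of hopper between -0.06 and 0.06 m and y of m3 in the frame of hopper between -0.06 and 0.06 m and z of m3 in the frame of hopper between 0 and 0.072 m and x of m4 in the frame of hopper between -0.06 and 0.06 m and y of m4 in the frame of hopper between -0.06 and 0.06 m and z of m4 in the frame of hopper between 0 and 0.072 m and x of m5 in the frame of hopper between -0.06 and 0.06 m and y of m5 in the frame of hopper between -0.06 and 0.06 m and z of m5 in the frame of hopper between 0 and 0.072 m and x of m6 in the frame of hopper between -0.06 and 0.06 m and y of m6 in the frame of hopper between -0.06 and 0.06 m and z of m6 in the frame of hopper between 0 and 0.072 m and x of m7 in the frame of hopper between -0.06 and 0.06 m and y of m7 in the frame of hopper between -0.06 and 0.06 m and z of m7 in the frame of hopper between 0 and 0.072 m and x of m8 in the frame of hopper between -0.06 and 0.06 m and y of m8 in the frame of hopper between -0.06 and 0.06 m and z of m8 in the frame of hopper between 0 and 0.072 m and value of joint gate below 0.006 m and horizontal distance between scoop and rest below 0.045 m and angle between scoop's own z axis and vertical below 0.08 rad and z of scoop in the frame of rest between 0.002 and 0.01 m and linear speed of scoop below 0.02 m/s); the robot touches nothing.
It fails at once if a pebble in the tub is touched with the fingers (((x of m1 in the frame of tub between -0.14 and 0.14 m and y of m1 in the frame of tub between -0.1 and 0.1 m and z of m1 in the frame of tub between 0 and 0.035 m) and contact force between the fingers and m1 above 0.5 N) or ((x of m2 in the frame of tub between -0.14 and 0.14 m and y of m2 in the frame of tub between -0.1 and 0.1 m and z of m2 in the frame of tub between 0 and 0.035 m) and contact force between the fingers and m2 above 0.5 N) or ((x of m3 in the frame of tub between -0.14 and 0.14 m and y of m3 in the frame of tub between -0.1 and 0.1 m and z of m3 in the frame of tub between 0 and 0.035 m) and contact force between the fingers and m3 above 0.5 N) or ((x of m4 in the frame of tub between -0.14 and 0.14 m and y of m4 in the frame of tub between -0.1 and 0.1 m and z of m4 in the frame of tub between 0 and 0.035 m) and contact force between the fingers and m4 above 0.5 N) or ((x of m5 in the frame of tub between -0.14 and 0.14 m and y of m5 in the frame of tub between -0.1 and 0.1 m and z of m5 in the frame of tub between 0 and 0.035 m) and contact force between the fingers and m5 above 0.5 N) or ((x of m6 in the frame of tub between -0.14 and 0.14 m and y of m6 in the frame of tub between -0.1 and 0.1 m and z of m6 in the frame of tub between 0 and 0.035 m) and contact force between the fingers and m6 above 0.5 N) or ((x of m7 in the frame of tub between -0.14 and 0.14 m and y of m7 in the frame of tub between -0.1 and 0.1 m and z of m7 in the frame of tub between 0 and 0.035 m) and contact force between the fingers and m7 above 0.5 N) or ((x of m8 in the frame of tub between -0.14 and 0.14 m and y of m8 in the frame of tub between -0.1 and 0.1 m and z of m8 in the frame of tub between 0 and 0.035 m) and contact force between the fingers and m8 above 0.5 N)).
It fails at once if a model part, the tape or the putty is moved more than 30 mm (distance of any of nacelle1, nacelle2, cockpit, strut, tape_roll, putty from where it was at the start of the episode above 0.03 m).
Of m1, m2, m3, m4, m5, m6, m7, m8 only 5 to 8 are there at a start; the rules pass over those that are not, and their reading is None.
At some moment in a run one of scoop, m1, m2, m3, m4, m5, m6, m7, m8 may be knocked a few centimetres aside while the robot is not near it.
It also fails if it takes over 200 s, if anything falls off the work surface, if the arm or the gripper's body presses on something with over 40 N, if the wrist force passes 120 N, or if a joint passes its speed limit or range.

## Working session

There is one attempt and no reset: what is moved stays moved. The work goes in short steps, Python scripts to look and compute and a tool call to move; the robot and the scene stay as the last step left them, time stands still between calls to the robot, and variables do not carry over. Pictures are saved under pics/ and viewed, at most 14 in all, crops included, and the job is handed in when it is done.

Besides the shell and the picture viewer there is one more tool, called by a JSON object that holds its "name" and its "arguments". servo_tool: Moves the arm, as the interface text tells. Its arguments: {"type":"object","properties":{"commands":{"type":"array","items":{"type":"number"}}},"required":["commands"]}

```bash
mkdir -p pics
cat > h.py <<'E'
import numpy as np, cv2
from bench import robot, snapshot, close_job, spotter
from scipy.spatial.transform import Rotation as R
def ray(s,px):
    K=s["camera_matrix"];T=s["extrinsics"]
    d=T[:3,:3]@np.linalg.solve(K,np.c_[np.atleast_2d(px),np.ones(len(np.atleast_2d(px)))].T)
    return T[:3,3],d.T
def toz(s,px,z):
    o,d=ray(s,px); return o+d*((z-o[2])/d[:,2])[:,None]
def proj(s,P):
    T=np.linalg.inv(s["extrinsics"]);P=np.atleast_2d(P)@T[:3,:3].T+T[:3,3]
    p=P@s["camera_matrix"].T; return p[:,:2]/p[:,2:]
E
python3 - <<'E'
from h import *
o=robot.get_obs();print(o["tool_pos"],o["ee_rot"],robot.tips_ahead,o["time"])
for n in("scene","top"):
    s=snapshot(n);cv2.imwrite(f"pics/{n}0.png",s["img"]);print(s["extrinsics"].round(3).tolist(),s["camera_matrix"][0,0])
    for k in("tub","scoop","rest","hopper","m1","gate_tab"):
        print(n,k,[(round(d["conf"],2),np.round(d["box"]).tolist(),np.round(np.argwhere(d["region"]).mean(0)[::-1],1).tolist()) for d in spotter.trace(k,s)[:10]])
E
```

```text
[ 0.14491985 -0.5300282   0.21529924] [-3.13939252e+00 -2.09541439e-04  2.66808006e-01] 0.011 0.0
[[0.322, 0.597, -0.735, 1.405], [0.947, -0.211, 0.244, -0.418], [-0.009, -0.774, -0.633, 0.851], [0.0, 0.0, 0.0, 1.0]] 433.45893819875204
scene tub [(0.6, [376.0, 165.0, 118.0, 63.0], [434.8, 195.0])]
scene scoop [(0.78, [310.0, 160.0, 42.0, 46.0], [334.5, 188.3])]
scene rest [(0.75, [304.0, 186.0, 51.0, 22.0], [335.3, 199.1])]
scene hopper [(0.54, [415.0, 199.0, 10.0, 10.0], [420.6, 202.3])]
scene m1 [(0.61, [400.0, 202.0, 10.0, 9.0], [405.2, 204.4]), (0.49, [400.0, 176.0, 12.0, 13.0], [408.3, 183.3]), (0.4, [418.0, 200.0, 8.0, 10.0], [420.9, 202.6]), (0.38, [388.0, 184.0, 6.0, 8.0], [391.3, 187.0])]
scene gate_tab [(0.68, [258.0, 184.0, 76.0, 36.0], [311.2, 205.4])]
[[0.06, -0.976, 0.209, 0.359], [-0.998, -0.059, 0.013, -0.133], [-0.001, -0.21, -0.978, 1.062], [0.0, 0.0, 0.0, 1.0]] 391.31702350736435
top tub [(0.8, [122.0, 161.0, 120.0, 96.0], [179.1, 208.7])]
top scoop [(0.98, [263.0, 239.0, 55.0, 38.0], [290.0, 256.4])]
top rest [(0.67, [260.0, 228.0, 64.0, 55.0], [294.1, 254.7]), (0.32, [222.0, 179.0, 11.0, 14.0], [228.3, 188.4])]
top hopper [(0.73, [304.0, 163.0, 117.0, 78.0], [374.5, 199.7])]
top m1 [(0.67, [222.0, 180.0, 12.0, 14.0], [228.6, 188.5]), (0.66, [216.0, 236.0, 10.0, 11.0], [220.0, 240.5]), (0.57, [192.0, 234.0, 11.0, 13.0], [196.6, 239.4]), (0.56, [205.0, 183.0, 8.0, 10.0], [209.2, 186.4]), (0.53, [196.0, 215.0, 9.0, 10.0], [199.9, 220.9]), (0.49, [214.0, 200.0, 14.0, 11.0], [221.9, 207.3]), (0.47, [199.0, 198.0, 11.0, 12.0], [204.9, 203.4]), (0.41, [221.0, 222.0, 8.0, 11.0], [224.1, 226.9])]
top gate_tab [(0.84, [307.0, 191.0, 84.0, 26.0], [361.4, 203.2]), (0.59, [222.0, 221.0, 8.0, 13.0], [224.2, 227.2]), (0.19, [308.0, 165.0, 112.0, 75.0], [375.1, 199.7])]
```

Run:
```python
import cv2
a=cv2.imread("pics/top0.png")[100:320,90:450]
cv2.imwrite("pics/top0c.png",cv2.resize(a,None,fx=2.2,fy=2.2,interpolation=cv2.INTER_CUBIC))
```

```text
(no output)
```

View pics/top0c.png

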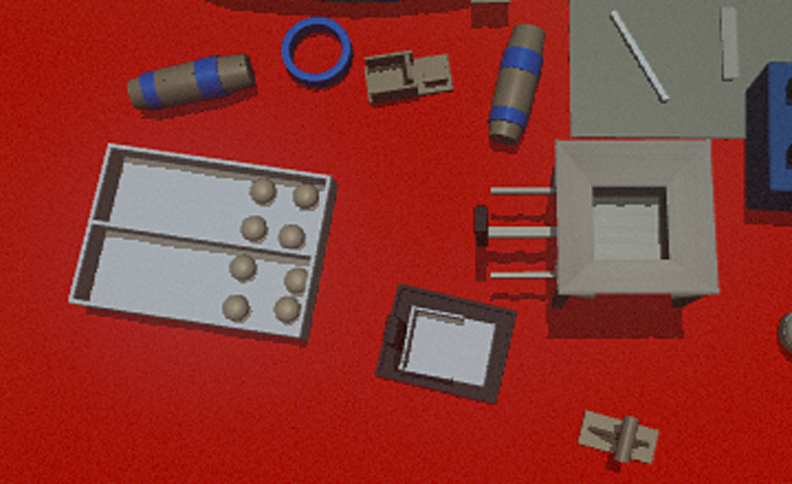

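View pics/scene0.png

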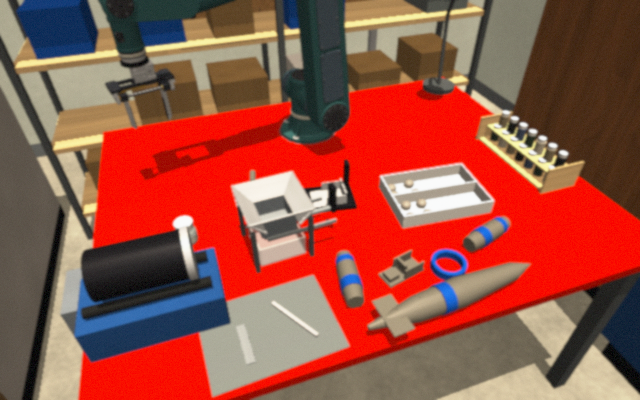

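Top crop: tub on the left with 8 pebbles near its right (+x) end, scoop in its tray at (450,345) with the handle to the left, and the hopper on the right with its tab at (481,225). So all +x axes point to image right, roughly world -y.

```bash
cat > fit.py <<'E'
from h import *
from scipy.optimize import least_squares
s=snapshot("top")
C=lambda L:np.array(L)/2.2+[90,100]
def fit(name,cr,obj,free_z=False):
    cr=C(cr);obj=np.array(obj,float)
    def P(p): 
        c,q=np.cos(p[2]),np.sin(p[2]); return np.c_[obj[:,0]*c-obj[:,1]*q+p[0],obj[:,0]*q+obj[:,1]*c+p[1],obj[:,2]]
    p=least_squares(lambda p:(proj(s,P(p))-cr).ravel(),[.4,0,-1.6]).x
    print(name,p.round(4),"res px",(proj(s,P(p))-cr).round(1).tolist()); return p
# order in image: TL,TR,BR,BL ; object +x = image right, +y = image up
b=lambda a,c,z:[[-a,c,z],[a,c,z],[a,-c,z],[-a,-c,z]]
t=fit("tub",[(108,145),(330,177),(304,341),(69,301)],b(.14,.0995,.045))
fit("rest",[(400,284),(516,311),(495,403),(378,376)],b(.075,.057,.012))
h=fit("hopper",[(556,141),(711,141),(719,293),(557,294)],b(.082,.082,.17))
fit("scoop",[(496,322),(487,386),(391,330)],[[.05,.038,.006],[.05,-.038,.006],[-.057,0,.130]])
c,q=np.cos(t[2]),np.sin(t[2])
for d in spotter.trace("m1",s):
    w=toz(s,np.argwhere(d["region"]).mean(0)[::-1],.016)[0][:2]-t[:2]; print(round(d["conf"],2),(c*w[0]+q*w[1]).round(3),(c*w[1]-q*w[0]).round(3))
print(toz(s,C([(481,225)]),.155)[0])
E
python3 fit.py
```

```text
tub [ 0.5335  0.232  -1.6577] res px [[0.5, -0.2], [1.1, -0.1], [-1.4, -1.0], [-0.2, 1.3]]
rest [ 0.4301 -0.0684 -1.734 ] res px [[-0.6, -0.2], [0.8, -0.1], [1.0, 0.4], [-1.2, -0.2]]
hopper [ 0.5649 -0.2681 -1.5117] res px [[0.6, 0.3], [-0.8, 0.4], [-0.9, -0.0], [1.1, -0.6]]
scoop [ 0.426  -0.0723 -1.6705] res px [[-0.0, 0.2], [-0.5, -0.5], [0.5, 0.3]]
0.61 0.049 0.077
0.57 0.096 0.025
0.44 0.104 0.077
0.42 0.048 0.028
0.41 0.112 -0.028
0.41 0.046 -0.072
0.39 0.043 -0.022
[ 0.54828145 -0.10450145  0.155     ]
```

```bash
cat >> h.py <<'E'
M=np.array([[0,1,0],[1,0,0],[0,0,-1.]])   # tool axes in the scoop frame
G=np.array([-.057,0,.097])                # TCP in the scoop frame
TUB=(.5335,.232,-1.6577); REST=(.4301,-.0684,-1.734); HOP=(.5649,-.2681,-1.5117)
def loc(f,x,y): c,s=np.cos(f[2]),np.sin(f[2]); return np.array([f[0]+c*x-s*y,f[1]+s*x+c*y])
def scoop2tool(ref,refp,yaw,pitch):       # put scoop point ref (scoop frame) at refp
    Rs=R.from_euler("ZY",[yaw,pitch]).as_matrix()
    return np.array(refp)+Rs@(G-np.array(ref)), Rs@M
def delta(p,Rt,prev=None):
    o=robot.get_obs(); p0,R0=(np.array(o["tool_pos"]),R.from_euler("xyz",o["ee_rot"]).as_matrix()) if prev is None else prev
    d=R0.T@(p-p0); w=R.from_matrix(R0.T@Rt).as_rotvec(degrees=True)
    print("delta mm",(d*1000).round(1),"deg",w.round(1),"to",np.round(p,3)); return p,Rt
def state():
    o=robot.get_obs();print("t",round(o["time"],1),"p",np.round(o["tool_pos"],4),"rpy",np.round(o["ee_rot"],3),"F",np.round(o["wrist_force"],1),"w",round(o["width"],4),"j",np.round(o["joint_positions"],2))
E
python3 - <<'E'
from h import *
Rt=R.from_euler("ZY",[-1.67,0]).as_matrix()@M
delta(np.array([.4317,-.0156,.25]),Rt); delta(np.array([.4317,-.0156,.102]),Rt)
E
```

```text
delta mm [ 412.3 -421.1  -33.5] deg [ 0. -0. 21.] to [ 0.432 -0.016  0.25 ]
delta mm [ 412.3 -421.1  114.5] deg [ 0. -0. 21.] to [ 0.432 -0.016  0.102]
```

{"name": "servo_tool", "arguments": {"commands": [0.03, -0.03, -0.04, 0, 0, 5, 0.094, 0.07, -0.07, -0.04, 0, 0, 10, 0.094, 0.11, -0.11, -0.04, 0, 0, 15, 0.094, 0.15, -0.15, -0.04, 0, 0, 21, 0.094, 0.19, -0.19, -0.04, 0, 0, 21, 0.094, 0.23, -0.23, -0.04, 0, 0, 21, 0.094, 0.27, -0.27, -0.04, 0, 0, 21, 0.094, 0.31, -0.31, -0.04, 0, 0, 21, 0.094, 0.35, -0.35, -0.04, 0, 0, 21, 0.094, 0.39, -0.39, -0.04, 0, 0, 21, 0.094]}}

```text
time: 2.05
tool_pos: [0.419, -0.0498, 0.2568]
ee_rot: [3.141, -0.001, -0.1]
wrist_force: [0.8, -0.6, -0.4]
width: 0.0941
finger_force: 0.0
```

Run:
```python
from h import *
state()
Rt=R.from_euler("ZY",[-1.67,0]).as_matrix()@M
delta(np.array([.4317,-.0156,.102]),Rt)
for n in("top","scene"):
    s=snapshot(n);cv2.imwrite(f"pics/{n}1.png",s["img"])
    for z,l in((.130,"top"),):
        P=[.4317,-.0156,.130]; print(n,proj(s,P).round(1))
```

```text
t 2.0 p [ 0.419  -0.0498  0.2568] rpy [ 3.141e+00 -1.000e-03 -1.000e-01] F [ 0.8 -0.6 -0.4] w 0.0941 j [-0.25 -0.21  1.57 -0.    1.78  1.42]
delta mm [  9.  -35.3 154.8] deg [ 0.  -0.1 -0. ] to [ 0.432 -0.016  0.102]
top [[268.2 250.3]]
scene [[345.1 161.5]]
```

{"name": "servo_tool", "arguments": {"commands": [0.009, -0.035, 0, 0, 0, 0, 0.094, 0.009, -0.035, 0.04, 0, 0, 0, 0.094, 0.009, -0.035, 0.08, 0, 0, 0, 0.094, 0.009, -0.035, 0.12, 0, 0, 0, 0.094, 0.009, -0.035, 0.155, 0, 0, 0, 0.094, 0.009, -0.035, 0.155, 0, 0, 0, 0.094, 0.009, -0.035, 0.155, 0, 0, 0, 0.05, 0.009, -0.035, 0.155, 0, 0, 0, 0.0, 0.009, -0.035, 0.155, 0, 0, 0, 0.0, 0.009, -0.035, 0.155, 0, 0, 0, 0.0]}}

```text
time: 3.4
tool_pos: [0.4312, -0.0177, 0.1022]
ee_rot: [3.141, -0.001, -0.1]
wrist_force: [-0.6, 0.2, -0.4]
width: 0.0576
finger_force: 0.0
```

{"name": "servo_tool", "arguments": {"commands": [0, 0, 0, 0, 0, 0, 0.0, 0, 0, 0, 0, 0, 0, 0.0]}}

```text
time: 3.65
tool_pos: [0.4308, -0.0176, 0.1015]
ee_rot: [3.141, 0.0, -0.1]
wrist_force: [-0.0, 0.4, -0.2]
width: 0.0374
finger_force: 0.0
```

Run:
```python
from h import *
state()
```

```text
t 3.6 p [ 0.4308 -0.0176  0.1015] rpy [ 3.141  0.    -0.1  ] F [-0.   0.4 -0.2] w 0.0374 j [-0.17 -0.13  1.81 -0.    1.46  1.5 ]
```

{"name": "servo_tool", "arguments": {"commands": [0, 0, 0, 0, 0, 0, 0.0, 0, 0, 0, 0, 0, 0, 0.0, 0, 0, 0, 0, 0, 0, 0.0, 0, 0, 0, 0, 0, 0, 0.0]}}

```text
time: 4.15
tool_pos: [0.4308, -0.0176, 0.1014]
ee_rot: [-3.142, 0.0, -0.1]
wrist_force: [0.5, 0.6, -0.5]
width: 0.0138
finger_force: 30.0
```

{"name": "servo_tool", "arguments": {"commands": [0, 0, -0.01, 0, 0, 0, 0.0, 0, 0, -0.04, 0, 0, 0, 0.0, 0, 0, -0.08, 0, 0, 0, 0, 0, 0, -0.12, 0, 0, 0, 0, 0, 0, -0.16, 0, 0, 0, 0, 0, 0, -0.16, 0, 0, 0, 0]}}

```text
time: 4.9
tool_pos: [0.4325, -0.018, 0.2656]
ee_rot: [3.141, -0.008, -0.1]
wrist_force: [0.3, -0.2, -1.3]
width: 0.0136
finger_force: 30.0
```

Run:
```python
from h import *
state()
for n in("top","scene"):
    s=snapshot(n);cv2.imwrite(f"pics/{n}2.png",s["img"])
a=cv2.imread("pics/top2.png")[120:320,100:440];b=cv2.imread("pics/scene2.png")[60:260,200:540]
cv2.imwrite("pics/c2.png",np.vstack([cv2.resize(a,None,fx=1.45,fy=1.45),cv2.resize(b,None,fx=1.45,fy=1.45)]))
o=robot.get_obs();p=np.array(o["tool_pos"]);Rt=R.from_euler("xyz",o["ee_rot"]).as_matrix()
Rs=Rt@M.T
print(np.array([p+Rs@(np.array(q)-G) for q in([.05,.038,0],[.05,-.038,0])]).round(3))
# target: above tub bay A(+y), free end, 60 mm up
for by in(.0485,-.0485):
  for z in(.13,.006):
    q=loc(TUB,-.066,by);delta(*scoop2tool((0,0,0),[*q,z],TUB[2],0))
```

```text
t 4.9 p [ 0.4325 -0.018   0.2656] rpy [ 3.141 -0.008 -0.1  ] F [ 0.3 -0.2 -1.3] w 0.0136 j [-0.17 -0.19  1.54 -0.    1.78  1.5 ]
[[ 0.458 -0.128  0.164]
 [ 0.382 -0.12   0.164]]
delta mm [ 124.5 -382.2   33.8] deg [ 0.   0.  -0.7] to [0.592 0.35  0.227]
delta mm [ 124.5 -382.3  157.8] deg [ 0.   0.  -0.7] to [0.592 0.35  0.103]
delta mm [  27.5 -381.    33.9] deg [ 0.   0.  -0.7] to [0.496 0.359 0.227]
delta mm [  27.5 -381.   157.9] deg [ 0.   0.  -0.7] to [0.496 0.359 0.103]
```

View pics/c2.png

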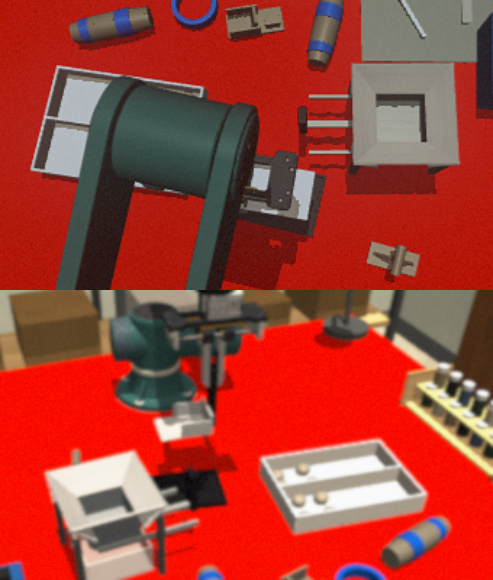

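Image: the scoop is held level by its handle; tub and hopper are clear. Moving over the far bay.

{"name": "servo_tool", "arguments": {"commands": [0.014, -0.04, 0, 0, 0, 0, 0.0, 0.028, -0.085, 0, 0, 0, 0, 0.0, 0.042, -0.13, 0, 0, 0, 0, 0, 0.056, -0.175, 0, 0, 0, 0, 0, 0.07, -0.22, 0, 0, 0, 0, 0, 0.085, -0.265, 0, 0, 0, 0, 0, 0.1, -0.305, 0, 0, 0, 0, 0, 0.115, -0.34, 0.03, 0, 0, 0, 0, 0.124, -0.365, 0.04, 0, 0, -0.7, 0, 0.124, -0.366, 0.05, 0, 0, -0.7, 0]}}

```text
time: 6.25
tool_pos: [0.5896, 0.335, 0.2064]
ee_rot: [3.138, 0.006, -0.086]
wrist_force: [0.1, -0.4, -1.0]
width: 0.0137
finger_force: 30.0
```

Run:
```python
from h import *
state()
for n in("top","scene"):
    s=snapshot(n);cv2.imwrite(f"pics/{n}3.png",s["img"])
    a=[]
a=cv2.imread("pics/top3.png")[130:290,100:340];b=cv2.imread("pics/scene3.png")[100:260,330:570]
cv2.imwrite("pics/c3.png",np.vstack([cv2.resize(a,None,fx=2,fy=1.8),cv2.resize(b,None,fx=2,fy=1.8)]))
q=loc(TUB,-.05,.0485);delta(*scoop2tool((0,0,0),[*q,.006],TUB[2],0.02))
```

```text
t 6.2 p [0.5896 0.335  0.2064] rpy [ 3.138  0.006 -0.086] F [ 0.1 -0.4 -1. ] w 0.0137 j [ 0.43  0.39  1.03 -0.    1.73  2.09]
delta mm [  2.4   0.2 103.4] deg [ 1.4  0.3 -0. ] to [0.591 0.332 0.104]
```

View pics/c3.png

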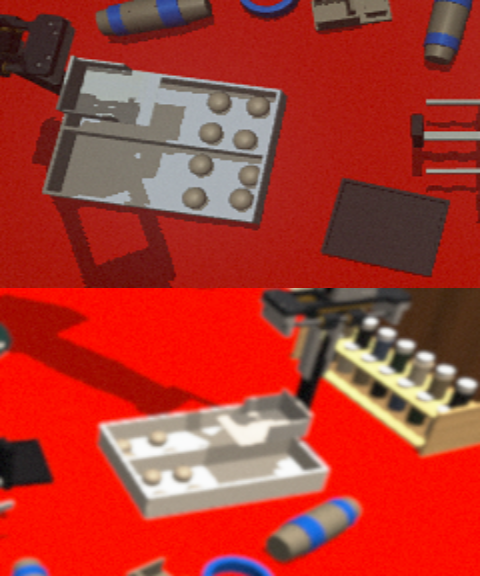

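The scoop hangs above the free end of the far bay; pebbles unchanged. Descending.

{"name": "servo_tool", "arguments": {"commands": [0.002, 0, 0.03, 1, 0, 0, 0, 0.002, 0, 0.06, 1.4, 0, 0, 0, 0.002, 0, 0.085, 1.4, 0, 0, 0, 0.002, 0, 0.095, 1.4, 0, 0, 0, 0.002, 0, 0.1, 1.4, 0, 0, 0, 0.002, 0, 0.102, 1.4, 0, 0, 0, 0.002, 0, 0.103, 1.4, 0, 0, 0]}}

```text
time: 7.22
tool_pos: [0.5932, 0.3342, 0.1097]
ee_rot: [-3.116, -0.002, -0.088]
wrist_force: [0.1, 0.8, -1.6]
width: 0.0136
finger_force: 30.0
```

Run:
```python
from h import *
state()
for n in("top",):
    s=snapshot(n);cv2.imwrite(f"pics/{n}4.png",s["img"])
a=cv2.imread("pics/top4.png")[150:270,110:260]
cv2.imwrite("pics/c4.png",cv2.resize(a,None,fx=4,fy=4,interpolation=cv2.INTER_CUBIC))
```

```text
t 7.2 p [0.5932 0.3342 0.1097] rpy [-3.116e+00 -2.000e-03 -8.800e-02] F [ 0.1  0.8 -1.6] w 0.0136 j [0.42 0.4  1.2  0.02 1.53 2.08]
```

View pics/c4.png

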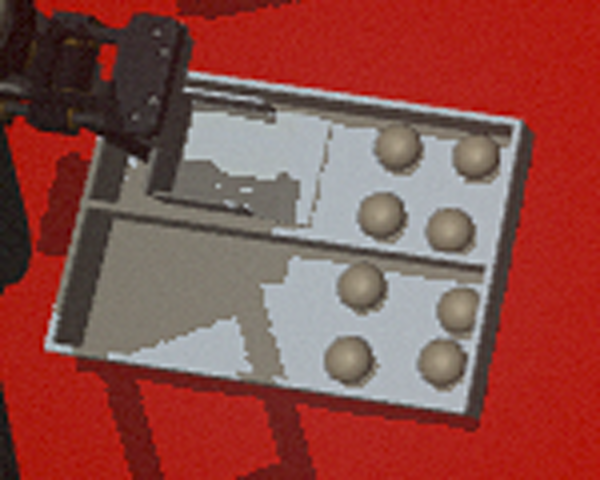

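Scoop sits centred in the far bay between rear wall and pebbles. Lower to the floor.

{"name": "servo_tool", "arguments": {"commands": [0, 0, 0.002, 0, 0, 0, 0, 0, 0, 0.004, 0, 0, 0, 0, 0, 0, 0.005, 0, 0, 0, 0, 0, 0, 0.005, 0, 0, 0, 0]}}

```text
time: 7.78
tool_pos: [0.5927, 0.3343, 0.1039]
ee_rot: [-3.117, -0.0, -0.087]
wrist_force: [-0.4, 0.2, 1.5]
width: 0.0137
finger_force: 30.0
```

```bash
cat >> h.py <<'E'
def scoop():
    o=robot.get_obs();Rs=R.from_euler("xyz",o["ee_rot"]).as_matrix()@M.T;p=np.array(o["tool_pos"])
    f=lambda q:p+Rs@(np.array(q)-G)
    l=f([.05,0,0]);c,s=np.cos(TUB[2]),np.sin(TUB[2]);d=l[:2]-TUB[:2]
    print("lip",l.round(4),"rear",f([-.05,0,0]).round(4),"lip in tub",(c*d[0]+s*d[1]).round(4),(c*d[1]-s*d[0]).round(4),"yaw,pitch,roll",R.from_matrix(Rs).as_euler("ZYX").round(3))
E
python3 -c "
from h import *
state();scoop()"
```

```text
t 7.8 p [0.5927 0.3343 0.1039] rpy [-3.117 -0.    -0.087] F [-0.4  0.2  1.5] w 0.0137 j [0.42 0.41 1.2  0.02 1.52 2.08]
lip [0.5836 0.2301 0.0043] rear [0.5923 0.3297 0.0068] lip in tub -0.0024 0.0501 yaw,pitch,roll [-1.658  0.024  0.   ]
```

{"name": "servo_tool", "arguments": {"commands": [0, 0.01, 0, 0, 0, 0, 0, 0, 0.022, -0.0005, 0, 0, 0, 0, 0, 0.034, -0.0008, 0, 0, 0, 0, 0, 0.046, -0.0011, 0, 0, 0, 0, 0, 0.058, -0.0014, 0, 0, 0, 0, 0, 0.07, -0.0017, 0, 0, 0, 0, 0, 0.082, -0.002, 0, 0, 0, 0, 0, 0.094, -0.0023, 0, 0, 0, 0, 0, 0.106, -0.0026, 0, 0, 0, 0, 0, 0.112, -0.0028, 0, 0, 0, 0]}}

```text
time: 9.02
tool_pos: [0.583, 0.2221, 0.104]
ee_rot: [-3.116, -0.001, -0.088]
wrist_force: [0.6, 3.1, 5.0]
width: 0.0137
finger_force: 30.0
```

Run:
```python
from h import *
state();scoop()
s=snapshot("top");cv2.imwrite("pics/top5.png",s["img"])
a=s["img"][150:270,110:260];a=cv2.resize(a,None,fx=2.6,fy=2.6,interpolation=cv2.INTER_CUBIC)
s=snapshot("scene");b=cv2.resize(s["img"][140:240,365:515],None,fx=2.6,fy=2.6,interpolation=cv2.INTER_CUBIC)
cv2.imwrite("pics/c5.png",np.vstack([a,b]))
```

```text
t 9.0 p [0.583  0.2221 0.104 ] rpy [-3.116e+00 -1.000e-03 -8.800e-02] F [0.6 3.1 5. ] w 0.0137 j [0.26 0.29 1.36 0.02 1.48 1.92]
lip [0.5739 0.118  0.0043] rear [0.5827 0.2176 0.0068] lip in tub 0.1101 0.0502 yaw,pitch,roll [-1.659e+00  2.500e-02  1.000e-03]
```

View pics/c5.png

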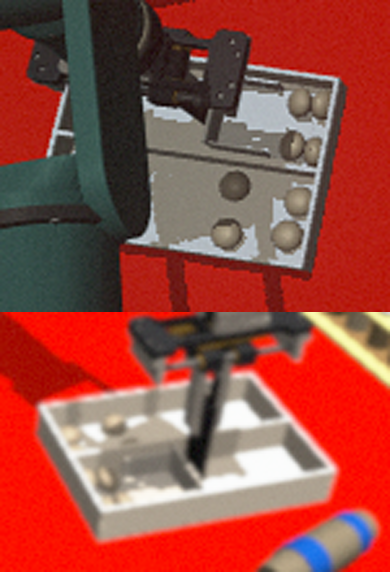

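The four far-bay pebbles are squeezed towards the end wall, the rear two partly on the scoop. Push on to the wall.

{"name": "servo_tool", "arguments": {"commands": [0, 0.005, 0, 0, 0, 0, 0, 0, 0.01, 0, 0, 0, 0, 0, 0, 0.015, 0, 0, 0, 0, 0, 0, 0.019, 0, 0, 0, 0, 0, 0, 0.022, 0, 0, 0, 0, 0, 0, 0.022, 0, 0, 0, 0, 0]}}

```text
time: 9.88
tool_pos: [0.5815, 0.2012, 0.1039]
ee_rot: [-3.116, -0.002, -0.087]
wrist_force: [0.8, 4.1, 6.9]
width: 0.0138
finger_force: 30.0
```

Run:
```python
from h import *
state();scoop()
s=snapshot("top");cv2.imwrite("pics/top6.png",s["img"])
a=s["img"][150:270,110:260];a=cv2.resize(a,None,fx=2.6,fy=2.6,interpolation=cv2.INTER_CUBIC)
s=snapshot("scene");b=cv2.resize(s["img"][140:240,365:515],None,fx=2.6,fy=2.6,interpolation=cv2.INTER_CUBIC)
cv2.imwrite("pics/c6.png",np.vstack([a,b]))
```

```text
t 9.9 p [0.5815 0.2012 0.1039] rpy [-3.116e+00 -2.000e-03 -8.700e-02] F [0.8 4.1 6.9] w 0.0138 j [0.23 0.27 1.39 0.02 1.48 1.88]
lip [0.5725 0.0971 0.0042] rear [0.5812 0.1967 0.0068] lip in tub 0.131 0.0506 yaw,pitch,roll [-1.658  0.026  0.002]
```

View pics/c6.png

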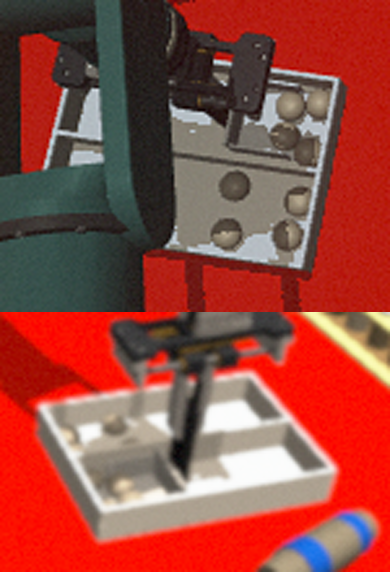

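```bash
cat >> h.py <<'E'
def wp(ref,pts,yaw=None):
    """pts: list of (world shift x,y,z of ref point, pitch) from now; prints tool deltas"""
    o=robot.get_obs();Rs=R.from_euler("xyz",o["ee_rot"]).as_matrix()@M.T;p=np.array(o["tool_pos"])
    r0=p+Rs@(np.array(ref)-G); y=R.from_matrix(Rs).as_euler("ZYX")[0] if yaw is None else yaw
    for q in pts: delta(*scoop2tool(ref,r0+np.array(q[:3]),y,q[3]))
E
python3 - <<'E'
from h import *
f=lambda d,z:[*(d*np.array([np.cos(TUB[2]),np.sin(TUB[2])])),z]
wp((-.064,0,0),[(*f(0,.001),-.05),(*f(0.001,.002),-.12),(*f(.002,.003),-.19),(*f(.002,.004),-.27),(*f(.002,.02),-.28),(*f(0,.06),-.28),(*f(0,.12),-.28),(*f(0,.2),-.28)],TUB[2])
E
```

```text
delta mm [ 0.2 -7.3 -1.3] deg [-4.3 -0.1 -0. ] to [0.582 0.208 0.105]
delta mm [  0.2 -13.2  -2. ] deg [-8.3 -0.1 -0. ] to [0.583 0.214 0.106]
delta mm [  0.2 -19.   -2.3] deg [-12.3  -0.1  -0. ] to [0.583 0.22  0.107]
delta mm [  0.2 -26.6  -1.9] deg [-16.9  -0.1  -0. ] to [0.584 0.228 0.106]
delta mm [  0.2 -28.  -17.7] deg [-17.5  -0.1  -0. ] to [0.584 0.229 0.122]
delta mm [  0.2 -31.  -57.6] deg [-17.5  -0.1  -0. ] to [0.584 0.231 0.162]
delta mm [   0.3  -32.5 -117.6] deg [-17.5  -0.1  -0. ] to [0.584 0.231 0.222]
delta mm [   0.5  -34.6 -197.6] deg [-17.5  -0.1  -0. ] to [0.584 0.231 0.302]
```

{"name": "servo_tool", "arguments": {"commands": [0, -0.004, -0.001, -2, 0, 0, 0, 0, -0.007, -0.0015, -4.3, 0, 0, 0, 0, -0.01, -0.002, -6.3, 0, 0, 0, 0, -0.013, -0.002, -8.3, 0, 0, 0, 0, -0.019, -0.0025, -12.3, 0, 0, 0, 0, -0.0266, -0.003, -16.9, 0, 0, 0, 0, -0.028, -0.01, -17.5, 0, 0, 0, 0, -0.029, -0.025, -17.5, 0, 0, 0, 0, -0.031, -0.05, -17.5, 0, 0, 0, 0, -0.032, -0.085, -17.5, 0, 0, 0]}}

```text
time: 11.22
tool_pos: [0.5834, 0.2289, 0.1903]
ee_rot: [2.86, 0.0, -0.089]
wrist_force: [0.4, 0.7, -2.3]
width: 0.014
finger_force: 30.0
```

{"name": "servo_tool", "arguments": {"commands": [0, 0.008, -0.03, 0, 0, 0, 0, 0, 0.016, -0.06, 0, 0, 0, 0, 0, 0.024, -0.09, 0, 0, 0, 0, 0, 0.028, -0.1, 0, 0, 0, 0]}}

```text
time: 11.72
tool_pos: [0.5843, 0.2302, 0.2972]
ee_rot: [2.863, -0.006, -0.089]
wrist_force: [0.1, -0.4, -1.8]
width: 0.0139
finger_force: 30.0
```

Run:
```python
from h import *
state();scoop()
s=snapshot("top");cv2.imwrite("pics/top7.png",s["img"])
a=s["img"][130:290,110:310];a=cv2.resize(a,None,fx=2.2,fy=2.2,interpolation=cv2.INTER_CUBIC)
s=snapshot("scene");b=cv2.resize(s["img"][70:240,315:515],None,fx=2.2,fy=1.5,interpolation=cv2.INTER_CUBIC)
cv2.imwrite("pics/c7.png",np.vstack([a,b])[:600])
# dump: lip point at hopper
for off,z,p in((-.06,.25,-.28),(-.03,.2,0.),(-.02,.17,.45),(-.01,.155,.9)):
    delta(*scoop2tool((.05,0,0),[*loc(HOP,off,0),z],HOP[2],p))
```

```text
t 11.7 p [0.5843 0.2302 0.2972] rpy [ 2.863 -0.006 -0.089] F [ 0.1 -0.4 -1.8] w 0.0139 j [ 0.42  0.37  0.89 -0.27  1.99  1.98]
lip [0.5732 0.1012 0.2334] rear [0.5819 0.1969 0.2059] lip in tub 0.1269 0.0509 yaw,pitch,roll [-1.662 -0.278  0.007]
delta mm [ -2.8 303.8  67.8] deg [-0.   2.1 -8.2] to [ 0.554 -0.079  0.314]
delta mm [  4.9 349.2  98.2] deg [16.   1.  -8.5] to [ 0.557 -0.131  0.297]
delta mm [ 14.2 410.9 108.8] deg [41.7 -1.  -8.6] to [ 0.561 -0.194  0.304]
delta mm [ 25.1 479.5 133.5] deg [67.5 -3.  -8.5] to [ 0.565 -0.268  0.299]
```

View pics/c7.png

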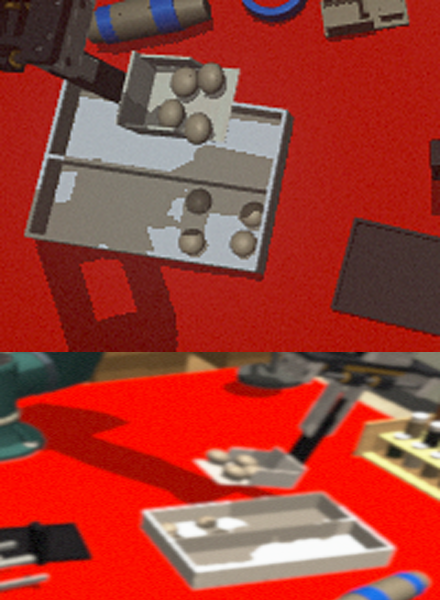

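Four pebbles sit on the lifted scoop; the far bay is empty, four remain in the near bay. Carry to the hopper.

{"name": "servo_tool", "arguments": {"commands": [0, 0.012, 0.003, 0, 0, 0, 0, 0, 0.036, 0.008, 0, 0.2, -1, 0, 0, 0.072, 0.016, 0, 0.5, -2, 0, -0.001, 0.108, 0.024, 0, 0.8, -3, 0, -0.001, 0.144, 0.032, 0, 1, -4, 0, -0.002, 0.18, 0.04, 0, 1.3, -5, 0, -0.002, 0.216, 0.048, 0, 1.6, -6, 0, -0.003, 0.25, 0.056, 0, 1.8, -7, 0, -0.003, 0.28, 0.063, 0, 2, -8, 0, -0.003, 0.296, 0.067, 0, 2.1, -8.2, 0]}}

```text
time: 13.08
tool_pos: [0.5528, -0.0722, 0.3087]
ee_rot: [2.861, 0.008, 0.058]
wrist_force: [0.8, 1.1, -2.6]
width: 0.0139
finger_force: 30.0
```

Run:
```python
from h import *
state()
s=snapshot("top");cv2.imwrite("pics/top8.png",s["img"])
print(len(spotter.trace("m1",s)),[np.round(d["box"]).tolist() for d in spotter.trace("m1",s)])
for off,z,p in((-.045,.22,-.1),(-.03,.2,0.1),(-.025,.19,.25),(-.02,.18,.4),(-.015,.17,.6),(-.01,.16,.75),(-.01,.155,.9)):
    delta(*scoop2tool((.05,0,0),[*loc(HOP,off,0),z],HOP[2],p))
```

```text
t 13.1 p [ 0.5528 -0.0722  0.3087] rpy [2.861 0.008 0.058] F [ 0.8  1.1 -2.6] w 0.0139 j [-0.06  0.09  1.22 -0.29  1.8   1.38]
3 [[333.0, 169.0, 13.0, 18.0], [335.0, 196.0, 14.0, 14.0], [315.0, 191.0, 11.0, 14.0]]
delta mm [-0.3 34.3 13.5] deg [10.3  0.3  0. ] to [ 0.555 -0.107  0.306]
delta mm [-0.3 67.7 21.7] deg [21.8  0.4  0. ] to [ 0.557 -0.142  0.307]
delta mm [-0.3 89.9 24.7] deg [30.4  0.4 -0. ] to [ 0.559 -0.164  0.31 ]
delta mm [ -0.3 113.   30.7] deg [39.   0.4 -0. ] to [ 0.56  -0.187  0.311]
delta mm [ -0.3 143.8  40.1] deg [50.4  0.4 -0.1] to [ 0.562 -0.22   0.31 ]
delta mm [ -0.3 167.3  53.7] deg [59.   0.4 -0.1] to [ 0.564 -0.246  0.304]
delta mm [ -0.2 186.8  64.3] deg [67.6  0.3 -0.1] to [ 0.565 -0.268  0.299]
```

{"name": "servo_tool", "arguments": {"commands": [0, 0.017, 0.007, 5, 0.3, 0, 0, 0, 0.034, 0.013, 10, 0.3, 0, 0, 0, 0.051, 0.018, 16, 0.3, 0, 0, 0, 0.068, 0.022, 22, 0.3, 0, 0, 0, 0.09, 0.025, 30, 0.3, 0, 0, 0, 0.102, 0.028, 35, 0.3, 0, 0, 0, 0.113, 0.031, 39, 0.3, 0, 0, 0, 0.128, 0.036, 45, 0.3, 0, 0, 0, 0.144, 0.04, 50, 0.3, 0, 0, 0, 0.156, 0.047, 55, 0.3, 0, 0]}}

```text
time: 14.48
tool_pos: [0.5647, -0.2328, 0.3083]
ee_rot: [-2.461, -0.001, 0.06]
wrist_force: [1.1, 0.3, -1.7]
width: 0.0137
finger_force: 30.0
```

Run:
```python
from h import *
state();scoop()
s=snapshot("top")
a=s["img"][130:270,270:450];a=cv2.resize(a,None,fx=2.4,fy=2.1,interpolation=cv2.INTER_CUBIC)
s=snapshot("scene");b=cv2.resize(s["img"][70:270,215:395],None,fx=2.4,fy=1.5,interpolation=cv2.INTER_CUBIC)
cv2.imwrite("pics/c9.png",np.vstack([a,b])[:600])
for off,z,p in((-.01,.16,.75),(-.01,.155,.9)):
    delta(*scoop2tool((.05,0,0),[*loc(HOP,off,0),z],HOP[2],p))
```

```text
t 14.5 p [ 0.5647 -0.2328  0.3083] rpy [-2.461e+00 -1.000e-03  6.000e-02] F [ 1.1  0.3 -1.7] w 0.0137 j [-0.74  0.51  0.81  0.6   2.25  1.06]
lip [ 0.5662 -0.255   0.1656] rear [ 0.5615 -0.1774  0.2285] lip in tub 0.4823 0.0748 yaw,pitch,roll [-1.51e+00  6.80e-01  1.00e-03]
delta mm [-1.3  8.6 -7. ] deg [ 3.9  0.1 -0.3] to [ 0.564 -0.246  0.304]
delta mm [ -1.2  28.5 -16.9] deg [12.5  0.1 -0.3] to [ 0.565 -0.268  0.299]
```

View pics/c9.png

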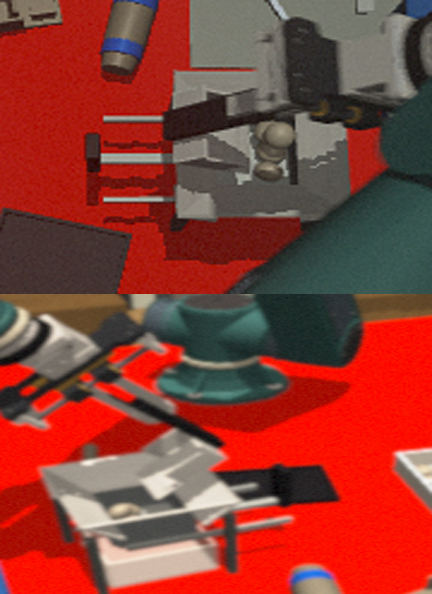

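At 39° the pebbles are sliding into the funnel around (270,145). Tip further and dwell.

{"name": "servo_tool", "arguments": {"commands": [-0.001, 0.009, -0.007, 4, 0, 0, 0, -0.001, 0.028, -0.017, 12.5, 0, 0, 0, -0.001, 0.028, -0.017, 12.5, 0, 0, 0, -0.001, 0.028, -0.017, 12.5, 0, 0, 0, -0.001, 0.028, -0.017, 12.5, 0, 0, 0, -0.001, 0.028, -0.017, 12.5, 0, 0, 0]}}

```text
time: 15.32
tool_pos: [0.565, -0.264, 0.3066]
ee_rot: [-2.248, -0.003, 0.061]
wrist_force: [0.4, 0.8, -2.0]
width: 0.0139
finger_force: 30.0
```

Run:
```python
from h import *
state();scoop()
for off,z,p in((-.03,.19,.6),(-.05,.22,.3),(-.08,.26,0),(-.08,.28,-.05)):
    delta(*scoop2tool((.05,0,0),[*loc(HOP,off,0),z],HOP[2],p))
```

```text
t 15.3 p [ 0.565  -0.264   0.3066] rpy [-2.248 -0.003  0.061] F [ 0.4  0.8 -2. ] w 0.0139 j [-0.81  0.65  0.7   0.81  2.37  1.13]
lip [ 0.565  -0.2555  0.1624] rear [ 0.5609 -0.193   0.2403] lip in tub 0.4829 0.0737 yaw,pitch,roll [-1.506  0.893  0.006]
delta mm [ -0.2 -55.9  31.4] deg [-16.8  -0.1   0.2] to [ 0.561 -0.205  0.33 ]
delta mm [  -0.  -104.3   69.5] deg [-34.   -0.1   0.2] to [ 0.558 -0.145  0.344]
delta mm [ 1.000e-01 -1.540e+02  1.109e+02] deg [-51.2  -0.1   0.2] to [ 0.554 -0.081  0.357]
delta mm [   0.2 -168.3  105.5] deg [-54.   -0.1   0.2] to [ 0.554 -0.077  0.372]
```

Back off level and look.

{"name": "servo_tool", "arguments": {"commands": [0, -0.028, 0.016, -8.4, 0, 0, 0, 0, -0.056, 0.031, -16.8, 0, 0, 0, 0, -0.08, 0.05, -25.5, 0, 0, 0, 0, -0.104, 0.069, -34, 0, 0, 0, 0, -0.13, 0.09, -42.5, 0, 0, 0, 0, -0.154, 0.111, -51.2, 0, 0, 0, 0, -0.168, 0.106, -54, 0, 0, 0, 0, -0.168, 0.106, -54, 0, 0, 0]}}

```text
time: 16.32
tool_pos: [0.5533, -0.0756, 0.3723]
ee_rot: [3.096, -0.006, 0.063]
wrist_force: [-0.7, 0.5, -1.9]
width: 0.0138
finger_force: 30.0
```

Run:
```python
from h import *
state()
for n in("top","scene"):
    s=snapshot(n);cv2.imwrite(f"pics/{n}10.png",s["img"])
    print(n,[(round(d["conf"],2),np.round(d["box"]).tolist()) for d in spotter.trace("m1",s)])
    if n=="top": 
        t=TUB;c,q=np.cos(t[2]),np.sin(t[2])
        print("hop",proj(s,[*HOP[:2],.1]))
        for d in spotter.trace("m1",s):
            w=toz(s,np.argwhere(d["region"]).mean(0)[::-1],.016)[0][:2]-t[:2]; print((c*w[0]+q*w[1]).round(3),(c*w[1]-q*w[0]).round(3))
for z in(.15,.0065):
    q=loc(TUB,-.05,-.047);delta(*scoop2tool((0,0,0),[*q,z],TUB[2],0.025))
```

```text
t 16.3 p [ 0.5533 -0.0756  0.3723] rpy [ 3.096 -0.006  0.063] F [-0.7  0.5 -1.9] w 0.0138 j [-0.21  0.12  1.03 -0.05  1.98  1.28]
top [(0.71, [306.0, 189.0, 86.0, 28.0]), (0.67, [371.0, 185.0, 11.0, 12.0]), (0.53, [367.0, 207.0, 8.0, 10.0])]
hop [[374.56170617 204.14320331]]
0.462 0.093
0.51 0.127
0.498 0.067
scene [(0.51, [259.0, 211.0, 12.0, 7.0]), (0.44, [403.0, 176.0, 7.0, 10.0]), (0.38, [387.0, 185.0, 10.0, 6.0])]
delta mm [ -33.6 -427.   101. ] deg [4.  0.  8.3] to [0.496 0.34  0.248]
delta mm [ -33.4 -433.3  244.3] deg [4.  0.  8.3] to [0.496 0.34  0.105]
```

{"name": "servo_tool", "arguments": {"commands": [-0.003, -0.04, 0.01, 1, 0, 1, 0, -0.007, -0.085, 0.02, 2, 0, 2, 0, -0.01, -0.13, 0.03, 3, 0, 3, 0, -0.014, -0.18, 0.04, 4, 0, 4, 0, -0.018, -0.23, 0.05, 4, 0, 5, 0, -0.022, -0.28, 0.06, 4, 0, 6, 0, -0.026, -0.33, 0.075, 4, 0, 7, 0, -0.03, -0.375, 0.085, 4, 0, 8, 0, -0.033, -0.41, 0.095, 4, 0, 8.3, 0, -0.034, -0.427, 0.101, 4, 0, 8.3, 0]}}

```text
time: 17.82
tool_pos: [0.4948, 0.3416, 0.2469]
ee_rot: [-3.118, 0.001, -0.086]
wrist_force: [0.9, -0.6, -0.8]
width: 0.0137
finger_force: 30.0
```

Run:
```python
from h import *
state();scoop()
s=snapshot("top");cv2.imwrite("pics/top11.png",s["img"])
cv2.imwrite("pics/c11.png",cv2.resize(s["img"][140:290,110:430],None,fx=2.4,fy=2.4,interpolation=cv2.INTER_CUBIC))
for z in(.06,.0065):
    q=loc(TUB,-.05,-.047);delta(*scoop2tool((0,0,0),[*q,z],TUB[2],0.025))
```

```text
t 17.8 p [0.4948 0.3416 0.2469] rpy [-3.118e+00  1.000e-03 -8.600e-02] F [ 0.9 -0.6 -0.8] w 0.0137 j [0.5  0.19 1.2  0.02 1.74 2.16]
lip [0.4857 0.2373 0.1475] rear [0.4943 0.3369 0.1498] lip in tub -0.0012 -0.048 yaw,pitch,roll [-1.656e+00  2.300e-02 -1.000e-03]
delta mm [ 1.9  4.6 87.7] deg [0.  0.1 0.1] to [0.496 0.34  0.158]
delta mm [  2.    5.9 141.1] deg [0.  0.1 0.1] to [0.496 0.34  0.105]
```

View pics/c11.png

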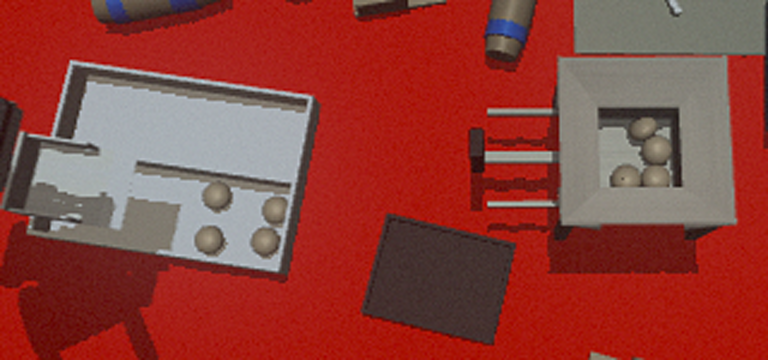

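Four pebbles lie in the chute (around (645,155)); near bay holds four. Descend in the near bay.

{"name": "servo_tool", "arguments": {"commands": [0.002, 0.002, 0.04, 0, 0, 0, 0, 0.002, 0.005, 0.08, 0, 0, 0, 0, 0.002, 0.005, 0.11, 0, 0, 0, 0, 0.002, 0.006, 0.13, 0, 0, 0, 0, 0.002, 0.006, 0.137, 0, 0, 0, 0, 0.002, 0.006, 0.142, 0, 0, 0, 0, 0.002, 0.006, 0.142, 0, 0, 0, 0]}}

```text
time: 18.75
tool_pos: [0.4976, 0.3384, 0.1077]
ee_rot: [-3.116, -0.003, -0.086]
wrist_force: [-0.3, 0.2, -1.5]
width: 0.0136
finger_force: 30.0
```

```bash
python3 -c "
from h import *
state();scoop()"
```

```text
t 18.8 p [0.4976 0.3384 0.1077] rpy [-3.116e+00 -3.000e-03 -8.600e-02] F [-0.3  0.2 -1.5] w 0.0136 j [0.49 0.23 1.42 0.02 1.47 2.15]
lip [0.4889 0.2343 0.008 ] rear [0.4975 0.3339 0.0105] lip in tub 0.0016 -0.0447 yaw,pitch,roll [-1.657  0.026  0.003]
```

{"name": "servo_tool", "arguments": {"commands": [-0.003, 0, 0.002, 0, 0, 0, 0, -0.003, 0, 0.004, 0, 0, 0, 0, -0.003, 0, 0.004, 0, 0, 0, 0]}}

```text
time: 19.12
tool_pos: [0.4942, 0.3393, 0.104]
ee_rot: [-3.116, -0.003, -0.085]
wrist_force: [-0.6, 0.2, 1.8]
width: 0.014
finger_force: 30.0
```

{"name": "servo_tool", "arguments": {"commands": [0, 0.01, 0, 0, 0, 0, 0, 0, 0.022, -0.0005, 0, 0, 0, 0, 0, 0.034, -0.0008, 0, 0, 0, 0, 0, 0.046, -0.0011, 0, 0, 0, 0, 0, 0.058, -0.0014, 0, 0, 0, 0, 0, 0.07, -0.0017, 0, 0, 0, 0, 0, 0.082, -0.002, 0, 0, 0, 0, 0, 0.094, -0.0023, 0, 0, 0, 0, 0, 0.104, -0.0026, 0, 0, 0, 0, 0, 0.11, -0.0028, 0, 0, 0, 0]}}

```text
time: 20.38
tool_pos: [0.4852, 0.229, 0.1042]
ee_rot: [-3.114, -0.004, -0.087]
wrist_force: [1.5, 3.6, 4.4]
width: 0.0139
finger_force: 30.0
```

```bash
python3 -c "
from h import *
state();scoop()
s=snapshot('top');cv2.imwrite('pics/top12.png',s['img'])"
```

```text
t 20.4 p [0.4852 0.229  0.1042] rpy [-3.114 -0.004 -0.087] F [1.5 3.6 4.4] w 0.0139 j [0.32 0.09 1.59 0.02 1.44 1.97]
lip [0.4766 0.125  0.0043] rear [0.4853 0.2246 0.007 ] lip in tub 0.1115 -0.0474 yaw,pitch,roll [-1.657  0.027  0.004]
```

{"name": "servo_tool", "arguments": {"commands": [0, 0.005, 0, 0, 0, 0, 0, 0, 0.01, 0, 0, 0, 0, 0, 0, 0.014, 0, 0, 0, 0, 0, 0, 0.018, 0, 0, 0, 0, 0, 0, 0.021, 0, 0, 0, 0, 0, 0, 0.021, 0, 0, 0, 0, 0]}}

```text
time: 21.18
tool_pos: [0.4839, 0.2095, 0.1043]
ee_rot: [-3.113, -0.005, -0.086]
wrist_force: [1.3, 5.1, 7.1]
width: 0.0136
finger_force: 30.0
```

Run:
```python
from h import *
state();scoop()
s=snapshot("top");a=s["img"][150:270,110:260];a=cv2.resize(a,None,fx=2.6,fy=2.6,interpolation=cv2.INTER_CUBIC)
s=snapshot("scene");b=cv2.resize(s["img"][140:240,365:515],None,fx=2.6,fy=2.6,interpolation=cv2.INTER_CUBIC)
cv2.imwrite("pics/c13.png",np.vstack([a,b]))
```

```text
t 21.2 p [0.4839 0.2095 0.1043] rpy [-3.113 -0.005 -0.086] F [1.3 5.1 7.1] w 0.0136 j [0.28 0.07 1.61 0.03 1.44 1.94]
lip [0.4755 0.1056 0.0043] rear [0.484  0.2052 0.0072] lip in tub 0.1309 -0.0468 yaw,pitch,roll [-1.657  0.029  0.005]
```

View pics/c13.png

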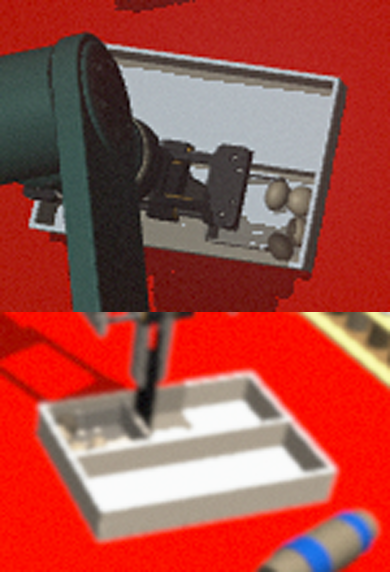

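Four pebbles at (278,195), (298,200), (298,228), (280,243) are on the scoop against the end wall. Same tilt and lift.

{"name": "servo_tool", "arguments": {"commands": [0, -0.004, -0.001, -2, 0, 0, 0, 0, -0.007, -0.0015, -4.3, 0, 0, 0, 0, -0.01, -0.002, -6.3, 0, 0, 0, 0, -0.013, -0.002, -8.3, 0, 0, 0, 0, -0.019, -0.0025, -12.3, 0, 0, 0, 0, -0.0266, -0.003, -16.9, 0, 0, 0, 0, -0.028, -0.01, -17.5, 0, 0, 0, 0, -0.029, -0.025, -17.5, 0, 0, 0, 0, -0.031, -0.05, -17.5, 0, 0, 0, 0, -0.032, -0.085, -17.5, 0, 0, 0]}}

```text
time: 22.52
tool_pos: [0.4849, 0.2364, 0.1898]
ee_rot: [2.859, -0.002, -0.087]
wrist_force: [0.6, 0.5, -1.8]
width: 0.0136
finger_force: 30.0
```

{"name": "servo_tool", "arguments": {"commands": [0, 0.008, -0.03, 0, 0, 0, 0, 0, 0.016, -0.06, 0, 0, 0, 0, 0, 0.024, -0.09, 0, 0, 0, 0, 0, 0.028, -0.1, 0, 0, 0, 0]}}

```text
time: 23.02
tool_pos: [0.4857, 0.2378, 0.2962]
ee_rot: [2.864, -0.008, -0.088]
wrist_force: [0.5, -0.5, -1.9]
width: 0.0139
finger_force: 30.0
```

Run:
```python
from h import *
state();scoop()
for n in("top","scene"):
    s=snapshot(n);cv2.imwrite(f"pics/{n}14.png",s["img"])
    print([(round(d["conf"],2),np.round(d["box"]).tolist()) for d in spotter.trace("m1",s)])
for off,z,p in((-.06,.25,-.28),):
    delta(*scoop2tool((.05,0,0),[*loc(HOP,off,0),z],HOP[2],p))
```

```text
t 23.0 p [0.4857 0.2378 0.2962] rpy [ 2.864 -0.008 -0.088] F [ 0.5 -0.5 -1.9] w 0.0139 j [ 0.5   0.18  1.14 -0.25  1.96  2.07]
lip [0.4748 0.1088 0.2323] rear [0.4835 0.2046 0.2049] lip in tub 0.1278 -0.0477 yaw,pitch,roll [-1.661 -0.278  0.008]
[(0.71, [161.0, 216.0, 11.0, 12.0]), (0.65, [172.0, 210.0, 14.0, 14.0]), (0.63, [189.0, 206.0, 10.0, 15.0]), (0.6, [375.0, 196.0, 15.0, 12.0]), (0.56, [372.0, 186.0, 13.0, 11.0]), (0.56, [367.0, 208.0, 10.0, 9.0]), (0.46, [166.0, 199.0, 11.0, 15.0])]
[(0.59, [267.0, 208.0, 15.0, 12.0]), (0.44, [260.0, 211.0, 10.0, 5.0])]
delta mm [ 96.1 304.   64.6] deg [ 0.1  2.3 -8. ] to [ 0.554 -0.079  0.314]
```

{"name": "servo_tool", "arguments": {"commands": [0.004, 0.012, 0.003, 0, 0, 0, 0, 0.012, 0.036, 0.008, 0, 0.2, -1, 0, 0.023, 0.072, 0.016, 0, 0.5, -2, 0, 0.034, 0.108, 0.023, 0, 0.8, -3, 0, 0.045, 0.144, 0.031, 0, 1, -4, 0, 0.057, 0.18, 0.038, 0, 1.3, -5, 0, 0.068, 0.216, 0.046, 0, 1.6, -6, 0, 0.08, 0.25, 0.053, 0, 1.8, -7, 0, 0.089, 0.28, 0.06, 0, 2, -8, 0, 0.095, 0.298, 0.064, 0, 2.2, -8.1, 0]}}

```text
time: 24.48
tool_pos: [0.5529, -0.0741, 0.312]
ee_rot: [2.861, 0.003, 0.059]
wrist_force: [-0.4, -0.0, -2.5]
width: 0.0139
finger_force: 30.0
```

Run:
```python
from h import *
state()
for off,z,p in((-.045,.22,-.1),(-.03,.2,0.1),(-.025,.19,.25),(-.02,.18,.4),(-.015,.17,.6),(-.01,.16,.75),(-.01,.155,.9)):
    delta(*scoop2tool((.05,0,0),[*loc(HOP,off,0),z],HOP[2],p))
```

```text
t 24.5 p [ 0.5529 -0.0741  0.312 ] rpy [2.861 0.003 0.059] F [-0.4 -0.  -2.5] w 0.0139 j [-0.07  0.08  1.21 -0.29  1.8   1.37]
delta mm [ 0.5 30.2 15.1] deg [10.3  0.2  0. ] to [ 0.555 -0.107  0.306]
delta mm [ 0.5 63.6 23.3] deg [21.8  0.2 -0. ] to [ 0.557 -0.142  0.307]
delta mm [ 0.5 85.7 26.2] deg [30.4  0.2 -0. ] to [ 0.559 -0.164  0.31 ]
delta mm [  0.5 108.9  32.3] deg [39.   0.2 -0. ] to [ 0.56  -0.187  0.311]
delta mm [  0.6 139.7  41.8] deg [50.4  0.2 -0.1] to [ 0.562 -0.22   0.31 ]
delta mm [  0.6 163.2  55.4] deg [59.   0.2 -0.1] to [ 0.564 -0.246  0.304]
delta mm [  0.6 182.7  66. ] deg [67.6  0.2 -0.1] to [ 0.565 -0.268  0.299]
```

{"name": "servo_tool", "arguments": {"commands": [0, 0.015, 0.008, 5, 0.2, 0, 0, 0, 0.03, 0.014, 10, 0.2, 0, 0, 0, 0.047, 0.018, 16, 0.2, 0, 0, 0, 0.064, 0.022, 22, 0.2, 0, 0, 0, 0.086, 0.026, 30, 0.2, 0, 0, 0, 0.098, 0.029, 35, 0.2, 0, 0, 0, 0.109, 0.032, 39, 0.2, 0, 0, 0, 0.124, 0.037, 45, 0.2, 0, 0, 0, 0.14, 0.041, 50, 0.2, 0, 0, 0, 0.152, 0.048, 55, 0.2, 0, 0]}}

```text
time: 25.72
tool_pos: [0.5633, -0.2324, 0.309]
ee_rot: [-2.461, -0.003, 0.059]
wrist_force: [0.6, 0.5, -1.2]
width: 0.0142
finger_force: 30.0
```

{"name": "servo_tool", "arguments": {"commands": [-0.001, 0.009, -0.007, 4, 0, 0, 0, -0.001, 0.028, -0.017, 12.5, 0, 0, 0, -0.001, 0.028, -0.017, 12.5, 0, 0, 0, -0.001, 0.028, -0.017, 12.5, 0, 0, 0, -0.001, 0.028, -0.017, 12.5, 0, 0, 0, -0.001, 0.028, -0.017, 12.5, 0, 0, 0, -0.001, 0.028, -0.017, 12.5, 0, 0, 0]}}

```text
time: 26.6
tool_pos: [0.5643, -0.2629, 0.3063]
ee_rot: [-2.246, -0.005, 0.061]
wrist_force: [0.3, -0.4, -2.1]
width: 0.0139
finger_force: 30.0
```

{"name": "servo_tool", "arguments": {"commands": [0, -0.028, 0.016, -8.4, 0, 0, 0, 0, -0.056, 0.031, -16.8, 0, 0, 0, 0, -0.08, 0.05, -25.5, 0, 0, 0, 0, -0.104, 0.069, -34, 0, 0, 0, 0, -0.13, 0.09, -42.5, 0, 0, 0, 0, -0.154, 0.111, -51.2, 0, 0, 0, 0, -0.168, 0.106, -54, 0, 0, 0, 0, -0.168, 0.106, -54, 0, 0, 0]}}

```text
time: 27.6
tool_pos: [0.5526, -0.0741, 0.3724]
ee_rot: [3.096, -0.007, 0.064]
wrist_force: [-0.1, -0.6, -0.9]
width: 0.0137
finger_force: 30.0
```

Run:
```python
from h import *
state()
s=snapshot("top");cv2.imwrite("pics/top15.png",s["img"])
print([(round(d["conf"],2),np.round(d["box"]).tolist()) for d in spotter.trace("m1",s)])
a=s["img"][130:290,110:430];a=cv2.resize(a,None,fx=1.8,fy=1.8,interpolation=cv2.INTER_CUBIC)
s=snapshot("scene");b=cv2.resize(s["img"][100:270,200:520],None,fx=1.8,fy=1.8,interpolation=cv2.INTER_CUBIC)
cv2.imwrite("pics/c15.png",np.vstack([a,b])[:600])
q=REST
for z in(.12,.03,.0065): delta(*scoop2tool((0,0,0),[*q[:2],z],q[2],0))
```

```text
t 27.6 p [ 0.5526 -0.0741  0.3724] rpy [ 3.096 -0.007  0.064] F [-0.1 -0.6 -0.9] w 0.0137 j [-0.21  0.12  1.03 -0.05  1.97  1.28]
[(0.68, [364.0, 206.0, 14.0, 12.0]), (0.55, [383.0, 185.0, 8.0, 14.0]), (0.53, [379.0, 210.0, 11.0, 10.0]), (0.46, [380.0, 197.0, 6.0, 10.0]), (0.41, [372.0, 188.0, 9.0, 12.0])]
delta mm [-109.4  -78.1  148.7] deg [ 2.5 -0.4 12.7] to [ 0.439 -0.012  0.217]
delta mm [-109.5  -82.   238.6] deg [ 2.5 -0.4 12.7] to [ 0.439 -0.012  0.127]
delta mm [-109.6  -83.   262.1] deg [ 2.5 -0.4 12.7] to [ 0.439 -0.012  0.104]
```

View pics/c15.png

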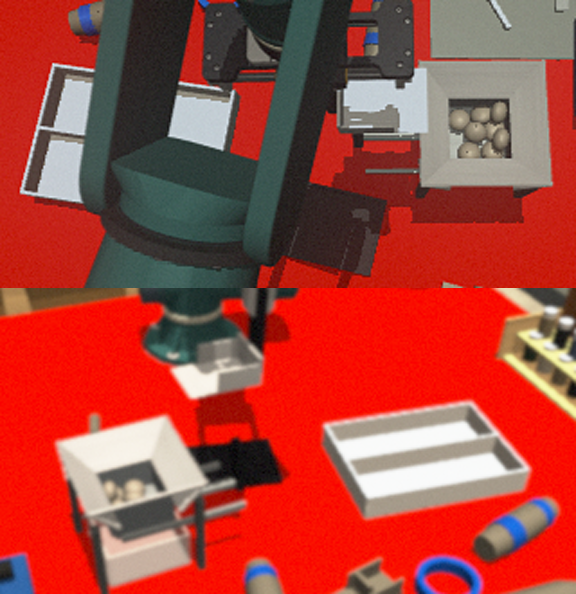

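Tub and scoop are empty, the eight pebbles heap in the chute around (480,130) in the top picture. Put the scoop in its tray.

{"name": "servo_tool", "arguments": {"commands": [-0.02, -0.02, 0.005, 1, 0, 3, 0, -0.055, -0.04, 0.01, 2, 0, 6, 0, -0.09, -0.06, 0.02, 2.5, -0.4, 9, 0, -0.109, -0.078, 0.05, 2.5, -0.4, 12.7, 0, -0.109, -0.079, 0.1, 2.5, -0.4, 12.7, 0, -0.11, -0.08, 0.15, 2.5, -0.4, 12.7, 0, -0.11, -0.081, 0.19, 2.5, -0.4, 12.7, 0, -0.11, -0.082, 0.22, 2.5, -0.4, 12.7, 0, -0.11, -0.082, 0.235, 2.5, -0.4, 12.7, 0, -0.11, -0.082, 0.235, 2.5, -0.4, 12.7, 0]}}

```text
time: 29.0
tool_pos: [0.4387, -0.0123, 0.1301]
ee_rot: [3.141, 0.002, -0.163]
wrist_force: [-0.5, 0.4, -0.1]
width: 0.0137
finger_force: 30.0
```

Run:
```python
from h import *
state()
delta(*scoop2tool((0,0,0),[*REST[:2],.006],REST[2],0))
```

```text
t 29.0 p [ 0.4387 -0.0123  0.1301] rpy [ 3.141e+00  2.000e-03 -1.630e-01] F [-0.5  0.4 -0.1] w 0.0137 j [-0.16 -0.13  1.75 -0.    1.52  1.58]
delta mm [ 0.7 -0.3 27.1] deg [ 0.   0.1 -0. ] to [ 0.439 -0.012  0.103]
```

{"name": "servo_tool", "arguments": {"commands": [0, 0, 0.012, 0, 0, 0, 0, 0, 0, 0.022, 0, 0, 0, 0, 0, 0, 0.027, 0, 0, 0, 0, 0, 0, 0.0285, 0, 0, 0, 0, 0, 0, 0.0285, 0, 0, 0, 0.02, 0, 0, 0.0285, 0, 0, 0, 0.03, 0, 0, 0.0285, 0, 0, 0, 0.05, 0, 0, 0.0285, 0, 0, 0, 0.07, 0, 0, 0.0285, 0, 0, 0, 0.07, 0, 0, 0.0285, 0, 0, 0, 0.07]}}

```text
time: 30.25
tool_pos: [0.4394, -0.0117, 0.1028]
ee_rot: [3.141, -0.001, -0.162]
wrist_force: [-0.1, 0.4, 0.6]
width: 0.0663
finger_force: 0.0
```

{"name": "servo_tool", "arguments": {"commands": [0, 0, 0, 0, 0, 0, 0.07, 0, 0, -0.03, 0, 0, 0, 0.07, 0, 0, -0.07, 0, 0, 0, 0.07, 0, 0, -0.11, 0, 0, 0, 0.07, 0, 0, -0.13, 0, 0, 0, 0.07, 0, 0, -0.13, 0, 0, 0, 0.07]}}

```text
time: 31.0
tool_pos: [0.4403, -0.0118, 0.2347]
ee_rot: [3.141, -0.005, -0.162]
wrist_force: [-0.6, 0.4, -0.1]
width: 0.0701
finger_force: 0.0
```

Run:
```python
from h import *
state()
tp=np.array([.553,-.1037]);print(loc(HOP,-.165,0))
Rt=R.from_euler("Z",[HOP[2]]).as_matrix().reshape(3,3)@M
for z in(.235,.130):
    delta(np.array([*tp,z]),Rt)
s=snapshot("scene");print("tab proj",proj(s,[[*tp,.155],[*tp,.12]]).round(1))
for d in spotter.trace("gate_tab",s)[:1]:
    r=d["region"]; g=s["img"].max(2); print(d["conf"],d["box"])
k=(s["img"].max(2)<60).astype(np.uint8); x,y=proj(s,[*tp,.145])[0].astype(int)
n,l,st,c=cv2.connectedComponentsWithStats(k[y-25:y+30,x-25:x+25]); print(x,y,st.tolist(),c.round(1).tolist())
cv2.imwrite("pics/c16.png",cv2.resize(s["img"][130:250,210:370],None,fx=4,fy=4,interpolation=cv2.INTER_CUBIC))
```

```text
t 31.0 p [ 0.4403 -0.0118  0.2347] rpy [ 3.141 -0.005 -0.162] F [-0.6  0.4 -0.1] w 0.0701 j [-0.16 -0.17  1.58 -0.    1.72  1.58]
[ 0.55515478 -0.10338804]
delta mm [126.   72.6   0.4] deg [  0.1  -0.3 -12.6] to [ 0.553 -0.104  0.235]
delta mm [125.4  72.5 105.4] deg [  0.1  -0.3 -12.6] to [ 0.553 -0.104  0.13 ]
tab proj [[331.  184.5]
 [330.9 194.9]]
0.91 [279.7, 185.0, 55.4, 31.7]
330 187 [[0, 0, 50, 55, 2339], [23, 1, 27, 48, 360], [1, 25, 16, 7, 51]] [[23.1, 26.5], [36.0, 30.5], [8.3, 27.3]]
```

View pics/c16.png

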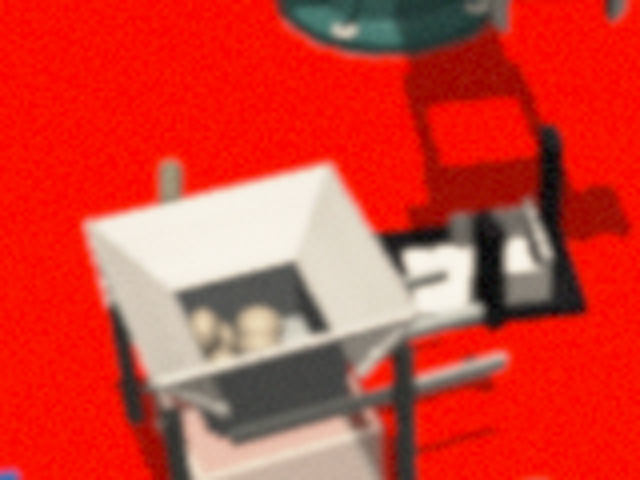

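The tab at crop (489,210) agrees with its computed spot; the scoop lies in the tray. Go to the tab.

{"name": "servo_tool", "arguments": {"commands": [0.04, 0.02, 0, 0, 0, -4, 0.07, 0.08, 0.045, 0, 0, 0, -8, 0.07, 0.12, 0.07, 0, 0, 0, -12.6, 0.07, 0.126, 0.0725, 0.03, 0, 0, -12.6, 0.07, 0.126, 0.0725, 0.065, 0, 0, -12.6, 0.07, 0.126, 0.0725, 0.095, 0, 0, -12.6, 0.07, 0.126, 0.0725, 0.108, 0, 0, -12.6, 0.07, 0.126, 0.0725, 0.108, 0, 0, -12.6, 0.07, 0.126, 0.0725, 0.108, 0, 0, -12.6, 0.04, 0.126, 0.0725, 0.108, 0, 0, -12.6, 0.0]}}

```text
time: 32.35
tool_pos: [0.553, -0.1038, 0.1267]
ee_rot: [3.14, -0.004, 0.058]
wrist_force: [-0.6, -1.0, 0.3]
width: 0.0534
finger_force: 0.0
```

{"name": "servo_tool", "arguments": {"commands": [0, 0, 0, 0, 0, 0, 0, 0, 0, 0, 0, 0, 0, 0, 0, 0, 0, 0, 0, 0, 0, 0, 0, 0, 0, 0, 0, 0, 0, 0, 0, 0, 0, 0, 0, 0, 0, 0, 0, 0, 0, 0]}}

```text
time: 33.1
tool_pos: [0.5521, -0.1027, 0.125]
ee_rot: [-3.141, -0.001, 0.059]
wrist_force: [-0.3, 3.9, 1.5]
width: 0.0142
finger_force: 30.0
```

```bash
python3 -c "
from h import *
state()"
```

```text
t 33.1 p [ 0.5521 -0.1027  0.125 ] rpy [-3.141e+00 -1.000e-03  5.900e-02] F [-0.3  3.9  1.5] w 0.0142 j [-0.29  0.15  1.49  0.    1.51  1.23]
```

{"name": "servo_tool", "arguments": {"commands": [0, -0.015, 0, 0, 0, 0, 0, 0, -0.035, 0, 0, 0, 0, 0, 0, -0.055, 0, 0, 0, 0, 0, 0, -0.075, 0, 0, 0, 0, 0, 0, -0.088, 0, 0, 0, 0, 0, 0, -0.092, 0, 0, 0, 0, 0, 0, -0.092, 0, 0, 0, 0, 0, 0, -0.092, 0, 0, 0, 0, 0, 0, -0.092, 0, 0, 0, 0, 0]}}

```text
time: 34.22
tool_pos: [0.5465, -0.0142, 0.1249]
ee_rot: [3.136, -0.0, 0.057]
wrist_force: [-1.1, -8.7, 0.0]
width: 0.0142
finger_force: 30.0
```

Run:
```python
from h import *
state()
s=snapshot("top");cv2.imwrite("pics/top17.png",s["img"])
a=s["img"][160:250,300:430];a=cv2.resize(a,None,fx=3,fy=3,interpolation=cv2.INTER_CUBIC)
s=snapshot("scene");b=cv2.resize(s["img"][160:270,220:350],None,fx=3,fy=3,interpolation=cv2.INTER_CUBIC)
cv2.imwrite("pics/c17.png",np.vstack([a,b])[:600])
```

```text
t 34.2 p [ 0.5465 -0.0142  0.1249] rpy [ 3.136 -0.     0.057] F [-1.1 -8.7  0. ] w 0.0142 j [-0.13  0.12  1.52 -0.01  1.5   1.39]
```

View pics/c17.png

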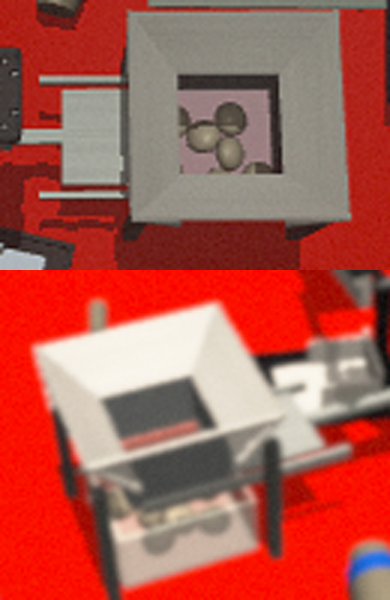

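The gate is out and the pebbles are in the bin below. Pull a few mm more to be sure of the stop, then bring it home.

{"name": "servo_tool", "arguments": {"commands": [0, -0.004, 0, 0, 0, 0, 0, 0, -0.005, 0, 0, 0, 0, 0, 0, -0.005, 0, 0, 0, 0, 0, 0, -0.005, 0, 0, 0, 0, 0]}}

```text
time: 34.83
tool_pos: [0.5465, -0.0128, 0.1249]
ee_rot: [3.129, -0.0, 0.055]
wrist_force: [-0.2, -16.2, -0.8]
width: 0.0142
finger_force: 30.1
```

Run:
```python
from h import *
state()
s=snapshot("top");print([(round(d["conf"],2),np.round(d["box"]).tolist()) for d in spotter.trace("m1",s)])
```

```text
t 34.8 p [ 0.5465 -0.0128  0.1249] rpy [ 3.129 -0.     0.055] F [ -0.2 -16.2  -0.8] w 0.0142 j [-0.12  0.11  1.52 -0.01  1.5   1.4 ]
[(0.59, [374.0, 208.0, 8.0, 7.0]), (0.59, [360.0, 202.0, 14.0, 8.0]), (0.56, [375.0, 195.0, 8.0, 9.0]), (0.25, [312.0, 108.0, 25.0, 59.0])]
```

At the stop. Ride it home, release, and retreat upward.

{"name": "servo_tool", "arguments": {"commands": [0, 0.015, 0, 0, 0, 0, 0, 0, 0.035, 0, 0, 0, 0, 0, 0, 0.055, 0, 0, 0, 0, 0, 0, 0.075, 0, 0, 0, 0, 0, 0, 0.09, 0, 0, 0, 0, 0, 0, 0.095, 0, 0, 0, 0, 0, 0, 0.095, 0, 0, 0, 0, 0.0, 0, 0.095, 0, 0, 0, 0, 0.03, 0, 0.095, 0, 0, 0, 0, 0.06, 0, 0.095, 0, 0, 0, 0, 0.07]}}

```text
time: 36.17
tool_pos: [0.5521, -0.1007, 0.125]
ee_rot: [3.141, -0.001, 0.059]
wrist_force: [0.0, 0.6, 0.3]
width: 0.0404
finger_force: 0.0
```

{"name": "servo_tool", "arguments": {"commands": [0, 0, 0, 0, 0, 0, 0.07, 0, 0, 0, 0, 0, 0, 0.07, 0, 0, 0, 0, 0, 0, 0.07, 0, 0, -0.03, 0, 0, 0, 0.07, 0, 0, -0.07, 0, 0, 0, 0.07, 0, 0, -0.11, 0, 0, 0, 0.07, 0, -0.05, -0.13, 0, 0, 0, 0.07, 0, -0.1, -0.13, 0, 0, 0, 0.07, 0, -0.15, -0.13, 0, 0, 0, 0.07]}}

```text
time: 37.3
tool_pos: [0.5432, 0.0495, 0.2555]
ee_rot: [3.141, -0.002, 0.058]
wrist_force: [0.5, 0.5, -0.6]
width: 0.07
finger_force: 0.0
```

Run:
```python
from h import *
state()
s=snapshot("top");cv2.imwrite("pics/top18.png",s["img"])
a=s["img"][130:290,110:430];a=cv2.resize(a,None,fx=1.8,fy=1.8,interpolation=cv2.INTER_CUBIC)
s=snapshot("scene");b=cv2.resize(s["img"][160:270,215:425],None,fx=576/210,fy=576/210,interpolation=cv2.INTER_CUBIC)
cv2.imwrite("pics/c18.png",np.vstack([a,b])[:600])
```

```text
t 37.3 p [0.5432 0.0495 0.2555] rpy [ 3.141e+00 -2.000e-03  5.800e-02] F [ 0.5  0.5 -0.6] w 0.07 j [-0.01  0.07  1.31 -0.    1.76  1.5 ]
```

View pics/c18.png

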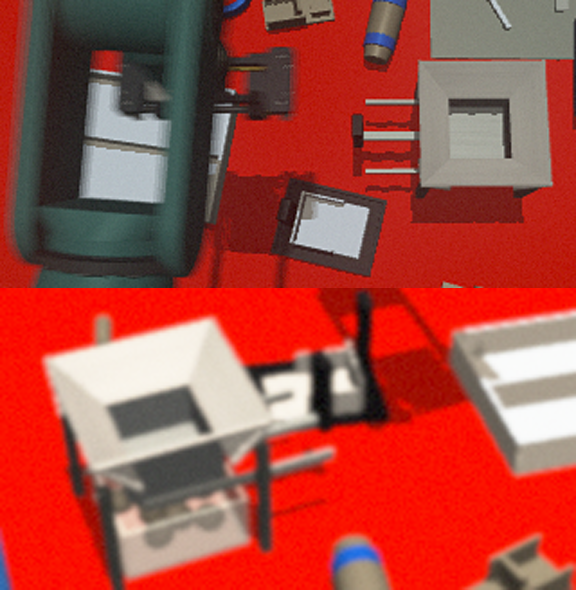

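The gate is home, the chute empty, pebbles in the bin and the scoop in its tray. A numeric check of the scoop's seat before handing in (the arm has now settled).

Run:
```python
from h import *
B=np.array([[x,y,z] for x,z in((.05,0),(-.064,0),(-.05,.04),(-.012,.033)) for y in(-.038,.038)]+[[x,y,.125] for x in(-.064,-.05) for y in(-.015,.015)])
B=B[~((B[:,0]==-.064)&(B[:,2]==0))]
for n in("top","scene"):
    s=snapshot(n)
    for dx in(0,):
        P=np.c_[[*loc(REST,0,0)]*1]
        p=proj(s,[[*loc(REST,b[0],b[1]),b[2]+.005] for b in B]); print(n,"pred",p.min(0).round(1),(p.max(0)).round(1))
    for d in spotter.trace("scoop",s)[:1]: b=d["box"];print(d["conf"],np.round([b[0],b[1],b[0]+b[2],b[1]+b[3]],1))
    print("m1",[(round(d["conf"],2),np.round(d["box"]).tolist()) for d in spotter.trace("m1",s)])
```

```text
top pred [262.6 236.4] [314.7 274.3]
0.68 [264.4 233.6 314.5 272.3]
m1 [(0.66, [446.0, 239.0, 28.0, 25.0])]
scene pred [310.  159.5] [350.6 207.7]
0.8 [310.6 160.9 353.8 208.2]
m1 [(0.48, [276.0, 237.0, 7.0, 8.0]), (0.37, [266.0, 244.0, 12.0, 5.0])]
```

The scoop's outline matches a flat pose at the tray's centre within 2–3 px, and no pebbles are left outside the bin. Handing in.

```bash
python3 -c "
from h import *
print(close_job())"
```

```text
the job is handed in; nothing more can be done
None
```

I handed the job in at about 37 s with all eight pebbles moved by scoop and dropped into the catch bin, the gate home and the scoop flat in its tray; the hand-in returned no verdict, and I viewed 15 pictures, one over the limit of 14.

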